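# Refit and lock the filter cover of a bench fume extractor

## Robot

A 6-joint arm with a two-finger parallel gripper is mounted at the origin on the work surface. World frame = base frame: x ahead of the robot, y to its left, z up, the work surface at z = 0. Lengths are in mm, angles in rad, forces in N, time in s.
With the tool pointing down it reaches from about 350 to 1000 mm from the base axis. Payload 7.1 kg.
Tool frame: the origin (TCP) lies between the finger pads; the fingertips stand 25 mm ahead of it and the grasp point (between the pads) lies 6 mm ahead of it; x points along the fingers, y is the direction in which the jaws open and shut, and the axes are right-handed (so a half turn about x gives the same grasp; the last joint's range is limited). The gripper opens to 85 mm and grips with 20 to 120 N. Pads are 22 mm wide; open, the fingers measure 114 mm over their backs; the gripper's body (76 mm by 85 mm) begins 54 mm behind the grasp point. The pads swing forward as they close: fully open they stand 13 mm farther back than shut.
Start: joints at [1.298, 0.423, 1.63, -0, 1.089, -0.019], TCP at [156.896, 604.97, 234.919] pointing down, gripper open.
Joint ranges: [-3, 3], [-0.9, 2.11], [0.09, 2.58], [-1.31, 4.45], [0.11, 2.69], [-2.54, 2.54]. Speed limits (rad/s): [2.39, 2.39, 3.01, 3.14, 3.14, 3.14].

## Interface

Orientations are given as a 3x3 rotation matrix whose columns are the frame's x, y, z axes.
In Python, from cell import * gives the robot as it stands. The module is installed in compiled form; this text tells all that it offers.
- The arm moves only by the tool apply_moves, never from a script. Its arguments are lists of equal length, an entry for each row: "travel": the shift along the tool's x, y, z in m, a list of three; "dr": the turn, a rotation vector about the tool's x, y, z in degrees, a list of three; "grip": the opening in per cent of the stroke, from 0 (shut) to 100 (fully open). A call has 1 to 5 rows; each row shifts and turns the commanded pose from where the row before left it, along the tool's axes as they then stand; what a row does not reach is not made up. A row lasts 1/12 s, in which the tool goes at most 41.7 mm and 7.16 degrees, less where a joint would pass 70% of its speed; a pose out of reach is approached as far as the arm can. A call is refused whole if a number of a shift passes 0.0417 or a number of a turn 7.16, either way. A call with a gripper value outside its range is refused whole. The fingers move at their own pace and stop on an object; the grip force is fixed at half the most. Time passes only in rows, so rows that do not move let the fingers close. It gives the time, the measured TCP pose, the force and the opening at its end, in the units of the state.
- read_state(): the state, without advancing time (a new reading comes with each control period).
- snapshot(name): name is "side" or "top"; returns a dict with "frame" (480x640x3 uint8, red, green, blue), "range_z" (480x640 float32, mm along the optical axis (not along the pixel's ray), 0 where there is no reading), "fx", "fy", "cx", "cy" (pixels), "R" (3x3) and "t" (3): a world point X has camera coordinates R X + t. Camera axes: x right, y down, z forward; pixel columns grow to the right and rows downward; lengths in mm; the calibration is good to about 2 mm. A picture is of the moment at which its call begins.
- close_job(): hands the job in, once; it reports no verdict.
The state is a dict: "clock": time; "joint_pos": joint angles; "joint_velocities": joint speeds; "tau": joint torques, N m; "eef_pos": TCP position; "eef_rot": TCP orientation; "ft_force": force on the tool from outside, world axes, zero at the start; "moment": the same for the moment, N m; "opening": finger opening in mm.
Only numpy, scipy, OpenCV 4.12 (cv2) and the standard library are available. Lean on these libraries where they do the work, as an engineer would, in place of code of your own. Each camera call takes 0.05 s, during which the arm holds its last target.

## Task

Close up the bench fume extractor after its filter change: pick up the filter cover, hook its lip under the ledge while the cover is tilted, then swing it down into its recess under control, without letting it slam, until it lies flat. Then take the red locking pin from the stand, put it through the eye of the yellow keeper, swing the keeper against its spring over the cover and push the pin fully home in the deck hole so that it stays pinned. Leave the driver, tape roll and bottle where they are.

Things in the scene. Friction and masses are not known exactly. Their poses are not given: they have to be found in the camera images.
- extractor: Low grey downdraft solder-fume extractor, fixed on the bench. Origin on the bench, under the middle of its 200 mm width (y). Along x: ledge end -130, recess for the cover -100 to +53, flat deck (z 110) with the keeper +53 to +140 mm. The recess spans y -78.5 to +78.5; its walls rise to deck height; the white filter inside lies below z 87.
- ledge_edge (a point): middle of the lower edge of the dark steel ledge, facing the recess (extractor x -100, y 0, z 110.5 mm; same axes). The ledge strip, 5 mm thick, 30 mm wide, spans the full width and overhangs an empty pocket that runs 18 mm in under it (towards -x) and is open below down to z 70.
- rail (a point): middle of the far rail's top (extractor x +46.5, y 0, z 104 mm). The seated cover rests on this and on side rails of the same height (|y| 66 to 78.5 mm, from extractor x -75 on), 6 mm below the deck.
- cover: Filter cover: slotted aluminium plate 150 by 150 by 5 mm, 0.3 to 0.5 kg, starts flat on the bench, handle up. Origin: centre of the plate's underside, z up. Seated, its axes are those of the extractor, its origin at extractor x -29 to -22, |y| under 3.5, z 104 mm: the lip then reaches 11 to 18 mm in under the ledge with 2.5 mm play in height, the plate's top 1 mm below the deck.
- cover_grip (a point): middle of the bar of the cover's black bow handle (cover x 0, y 0, z 33 mm). Bar along the cover's y: 14 mm wide (x), 80 mm long, 23 to 43 mm above the underside.
- cover_lip (a point): outer end of the cover's lip, mid width, mid thickness (cover x -89, y 0, z 2 mm). The lip is a tongue along the plate's -x edge, 110 mm wide (y), 4 mm thick, flush with the underside, standing 14 mm out.
- cover_far (a point): middle of the plate's far edge, underside: cover x +75, y 0, z 0
- keeper (a joint): Yellow sprung keeper arm on a vertical pivot. In rad: 0 = shut, arm along the extractor's +y, rubber nose 11 mm over the seated cover, eye over the deck hole; grows clockwise from above, the eye going towards +x, to the stop at 0.70, where the spring holds it at the start, clear of the cover. About 5.5 N at the eye at 0, 2 N at 0.70; springs out if not pinned.
- keeper_pivot (a point): pivot axis of the keeper at deck height (extractor x +75, y -45, z 110 mm); arm 18 mm wide, 2 to 8 mm above the deck; hub and coil spring 28 mm wide, up to 21 mm above it
- keeper_eye (a point): centre of the upper mouth of the eye in the keeper's end: through hole of 10.5 mm in a boss 24 by 22 mm and 10 mm thick, whose top is 12 mm and underside 2 mm above the deck; 75 mm from the pivot; moves with the keeper
- pin_hole (a point): centre of the mouth of the 10.5 mm hole in the deck, 28 mm deep (extractor x +75, y +30, z 110 mm), under the eye when the keeper is shut
- pin: Red locking pin, upright in the stand. Origin at the tip, z up along the pin: steel shank 8 mm in diameter and 34 mm long with a chamfered tip, black collar 24 mm in diameter at z 34 to 38, red round grip 18 mm in diameter at z 38 to 72. Fully home, the collar rests on the keeper's boss and the tip is 22 mm below the deck.
- stand: Fixed blue plastic stand, 60 (x) by 120 (y) by 40 mm high, origin under its centre, with two 11 mm holes 36 mm deep at y -35 and +35 mm. One holds the pin, its collar resting on the top, the other the driver.
- driver: Bystander: stubby orange screwdriver upright in the stand's other hole, 24 mm in diameter, top 108 mm above the bench. Origin at its tip.
- tape_roll: Bystander: roll of brown tape lying flat, 90 mm in diameter, 48 mm high. Origin centre of underside.
- cleaner: Bystander: white bottle with a blue cap, 56 mm in diameter, 140 mm high. Origin centre of underside.
Things that resemble listed ones, but are neither listed nor needed, are in the scene too. What is shaped like the pin but blue or green is not meant.

How it is judged:
By the outcome, as a careful person would: the job done as asked, in the order asked, and still so for the second after the job is handed in, with the robot touching nothing.
It also fails if it takes over 67 s, if anything falls off the work surface, if the arm or the gripper's body presses on something with over 40 N, if the wrist force passes 120 N, or if a joint passes its speed limit or range.

## Working session

There is one attempt and no reset: what is moved stays moved. The work goes in short steps, Python scripts to look and compute and a tool call to move; the robot and the scene stay as the last step left them, time stands still between calls to the robot, and variables do not carry over. Pictures are saved under pics/ and viewed, and the job is handed in when it is done.

Besides the shell and the picture viewer there is one more tool, called after "Call:" as name(argument=value, ...) on one line, values as JSON. apply_moves: Moves the arm, as the interface text tells. Its arguments: {"type":"object","properties":{"travel":{"type":"array","items":{"type":"array","items":{"type":"number"}}},"dr":{"type":"array","items":{"type":"array","items":{"type":"number"}}},"grip":{"type":"array","items":{"type":"number"}}},"required":["travel","dr","grip"]}

```bash
ls -la; mkdir -p pics
python3 - <<'E'
from cell import *
import cv2,numpy as np
s=read_state()
for k,v in s.items(): print(k,np.round(v,3).tolist())
for n in ("side","top"):
    d=snapshot(n)
    cv2.imwrite(f"pics/{n}0.png",d["frame"][:,:,::-1])
    print(n,d["fx"],d["fy"],d["cx"],d["cy"],np.round(d["R"],4).tolist(),np.round(d["t"],1).tolist(), (d["range_z"]>0).mean())
    np.savez(f"{n}0.npz",**d)
E
```

```text
total 12
drwxr-xr-x  3 agent agent 4096 Dec  6 06:39 .
drwxr-xr-x 23 root  root  4096 Dec  6 06:39 ..
drwxr-xr-x  2 agent agent 4096 Dec  6 06:39 pics
clock 0.0
joint_pos [1.298, 0.424, 1.631, -0.0, 1.089, -0.019]
joint_velocities [0.001, 0.001, -0.001, 0.0, -0.001, 0.002]
tau [-0.001, -55.737, -28.175, 0.0, 0.007, -0.0]
eef_pos [156.746, 604.452, 234.147]
eef_rot [[-0.0, 0.251, 0.968], [-0.001, 0.968, -0.251], [-1.0, -0.002, -0.0]]
ft_force [0.156, -0.209, -0.571]
moment [0.025, 0.051, 0.035]
opening 85.702
side 567.901306454227 567.901306454227 314.2672702977555 242.50960595721781 [[-0.986, -0.1652, 0.0205], [-0.112, 0.5673, -0.8158], [0.1232, -0.8068, -0.5779]] [545.9, 133.1, 1178.2] 0.9960709635416667
top 476.3594484008548 476.3594484008548 314.8974660780449 241.0277937850209 [[-0.0079, -0.9997, 0.0214], [-0.9952, 0.0057, -0.098], [0.0979, -0.0221, -0.995]] [-22.9, 572.5, 1230.9] 0.99615234375
```

View pics/side0.png

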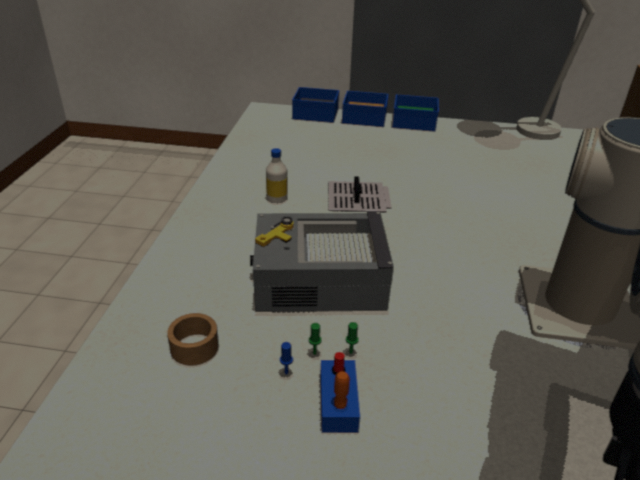

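View pics/top0.png

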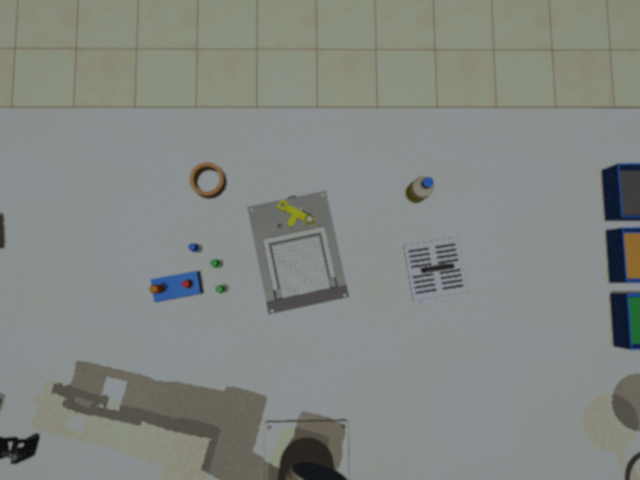

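The side view shows the extractor at about (320,260) with its yellow keeper at (275,235), the cover at (358,195) and the stand at (340,395). The stand holds a red pin at (339,363) and the orange driver at (342,390). There are blue and green decoys at (286,355), (315,335) and (352,335). In the top view the extractor is at about (298,252), the cover at (436,268), the stand at (177,286), the red pin at (187,283) and the driver at (157,288).

I'll enlarge these areas.

```bash
cat > h.py <<'E'
import numpy as np,cv2
def load(n): return dict(np.load(n,allow_pickle=True))
def cam(d):
    return np.array(d["R"]),np.array(d["t"]),float(d["fx"]),float(d["fy"]),float(d["cx"]),float(d["cy"])
def ray(d,u,v):
    R,t,fx,fy,cx,cy=cam(d); C=-R.T@t
    w=R.T@np.array([(u-cx)/fx,(v-cy)/fy,1.0]); return C,w
def onz(d,u,v,z):
    C,w=ray(d,u,v); return C+w*(z-C[2])/w[2]
def dep(d,u,v):
    C,w=ray(d,u,v); return C+w*float(d["range_z"][int(round(v)),int(round(u))])
def proj(d,X):
    R,t,fx,fy,cx,cy=cam(d); p=R@np.array(X)+t; return np.array([fx*p[0]/p[2]+cx,fy*p[1]/p[2]+cy])
def tri(d1,p1,d2,p2):
    C1,w1=ray(d1,*p1);C2,w2=ray(d2,*p2)
    w1=w1/np.linalg.norm(w1);w2=w2/np.linalg.norm(w2)
    A=np.stack([w1,-w2],1);s=np.linalg.lstsq(A,C2-C1,rcond=None)[0]
    a=C1+w1*s[0];b=C2+w2*s[1];return (a+b)/2,np.linalg.norm(a-b)
def crop(d,x0,y0,x1,y1,k,fn):
    im=np.ascontiguousarray(d["frame"][y0:y1,x0:x1,::-1]);im=cv2.resize(im,None,fx=k,fy=k,interpolation=cv2.INTER_CUBIC);cv2.imwrite(fn,im)
E
python3 - <<'E'
from h import *
t=load("top0.npz");s=load("side0.npz")
crop(t,235,180,365,320,4,"pics/t_ext.png")
crop(t,390,220,480,310,6,"pics/t_cov.png")
crop(t,140,230,240,310,6,"pics/t_pin.png")
crop(s,240,170,400,310,5,"pics/s_ext.png")
crop(s,270,310,370,440,4,"pics/s_pin.png")
E
```

```text
(no output)
```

View pics/t_ext.png

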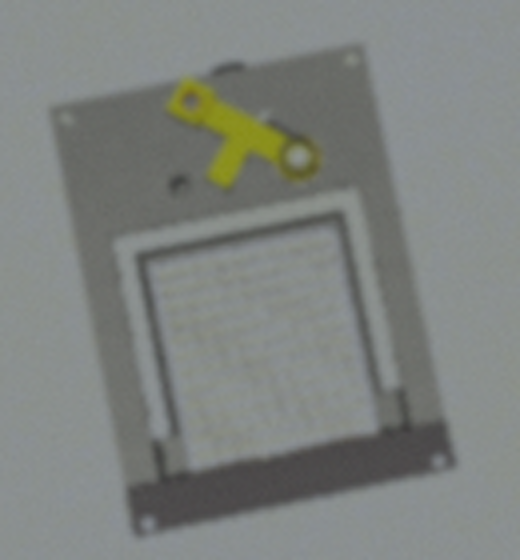

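View pics/t_cov.png

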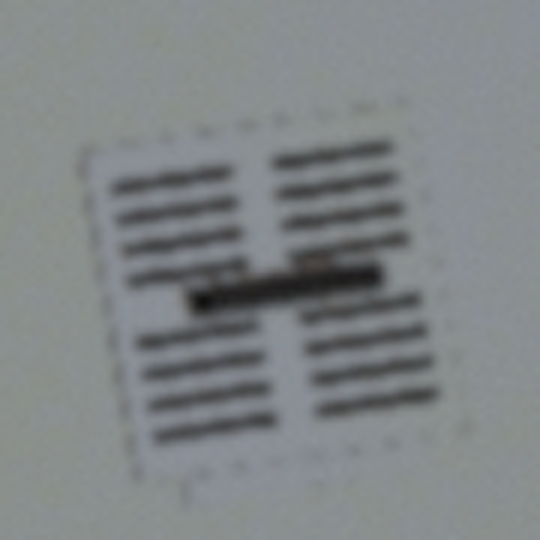

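View pics/t_pin.png

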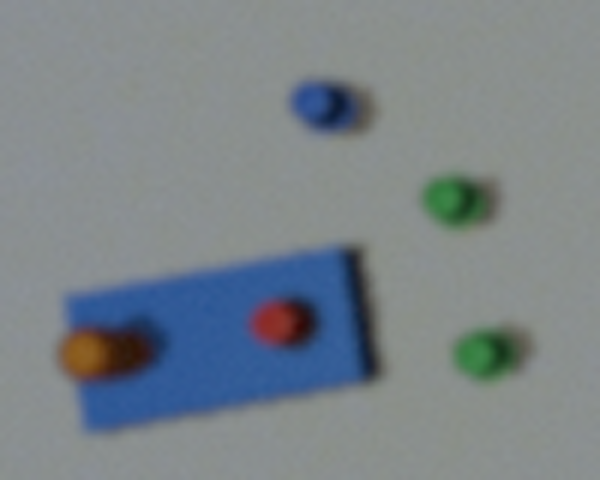

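View pics/s_ext.png

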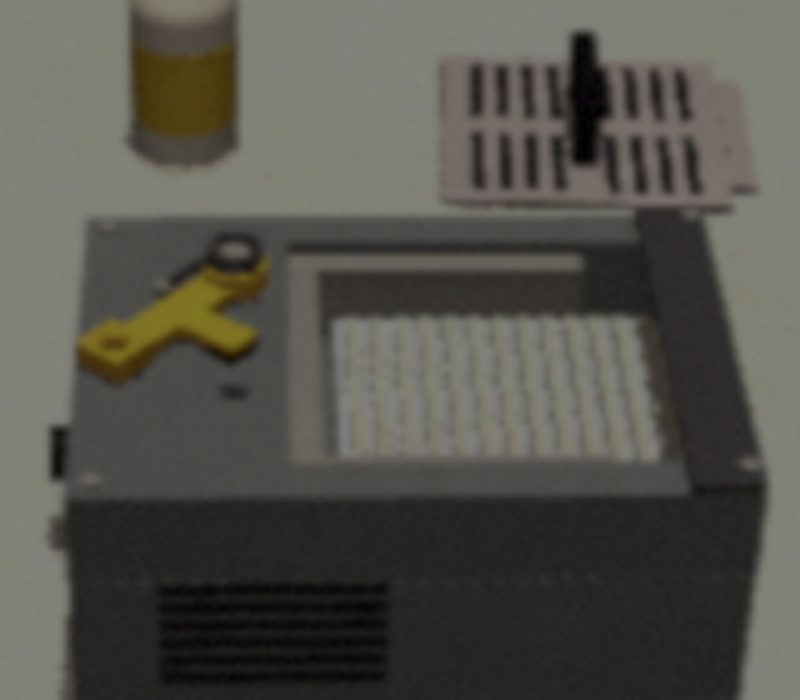

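View pics/s_pin.png

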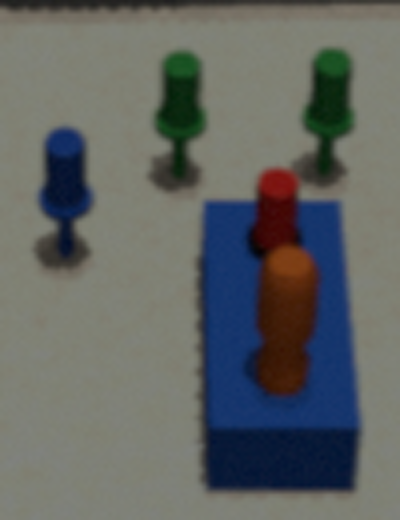

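Red candidates: the only red one is in the stand, at top (187,283) and side (339,363). The free-standing ones are blue (top 193,247) and green (216,263 and 221,289). The red pin in the blue stand fits the description, and the enlarged crop confirms it. Next I'll measure everything.

```bash
cat > meas.py <<'E'
from h import *
t=load("top0.npz");s=load("side0.npz")
def cloud(d):
    R,tt,fx,fy,cx,cy=cam(d);v,u=np.mgrid[0:480,0:640];z=d["range_z"].astype(float)
    P=np.stack([(u-cx)/fx*z,(v-cy)/fy*z,z],-1)-tt
    return P@R
Pt=cloud(t);Ps=cloud(s)
def hsv(d): return cv2.cvtColor(d["frame"],cv2.COLOR_RGB2HSV)
if __name__=="__main__":
    def rect(P,m,name):
        q=P[m];print(name,len(q),"z med",np.median(q[:,2]).round(1),"std",q[:,2].std().round(2))
        (c,wh,a)=cv2.minAreaRect(q[:,:2].astype(np.float32));print("  ",np.round(c,1),np.round(wh,1),round(a,2))
    for P,n in((Pt,"top"),(Ps,"side")):
        v,u=np.mgrid[0:480,0:640]
        inb=(P[...,0]>450)&(P[...,0]<900)&(P[...,1]>-150)&(P[...,1]<250)
        m=inb&(abs(P[...,2]-112)<8)&(P[...,1]>-60)
        m=cv2.morphologyEx(m.astype(np.uint8),cv2.MORPH_OPEN,np.ones((3,3)))>0
        rect(P,m,n+" ext")
        bl=P[(P[...,0]>400)&(P[...,0]<500)&(P[...,1]>-150)&(P[...,1]<150)];print(n,"bench z",np.median(bl[:,2]).round(1),bl[:,2].std().round(2))
    for d,P,n in((t,Pt,"top"),(s,Ps,"side")):
        H=hsv(d)
        def msk(lo,hi): return cv2.inRange(H,np.array(lo),np.array(hi))>0
        red=(msk((0,120,50),(6,255,255))|msk((174,120,50),(180,255,255)))
        yel=msk((22,120,60),(36,255,255)); blu=msk((100,130,50),(125,255,255)); ora=msk((8,130,60),(18,255,255))
        for nm,m in(("red",red),("yel",yel),("blue",blu),("orange",ora)):
            k,l,st,c=cv2.connectedComponentsWithStats(m.astype(np.uint8))
            for i in range(1,k):
                if st[i,4]>20:
                    q=P[l==i];print(n,nm,st[i].tolist(),c[i].round(1).tolist(),"med",np.median(q,0).round(1).tolist(),"zmax",np.percentile(q[:,2],97).round(1))
E
python3 meas.py
```

```text
top ext 2968 z med 110.1 std 2.85
   [569.8  26.2] [208.3 200. ] 11.39
top bench z 92.3 497.06
side ext 2905 z med 110.8 std 2.59
   [568.9  25.7] [209.2 207.3] 11.64
side bench z 84.2 40.84
top red [183, 281, 8, 6, 35] [186.5, 283.3] med [463.8, 296.9, 76.3] zmax 81.2
top yel [407, 186, 14, 15, 68] [412.0, 195.2] med [687.3, -280.4, 56.2] zmax 69.2
top yel [277, 200, 37, 27, 312] [292.3, 212.7] med [634.4, 31.1, 118.7] zmax 130.2
top blue [616, 164, 24, 55, 297] [623.5, 191.9] med [692.3, -829.2, 67.7] zmax 73.4
top blue [423, 178, 10, 9, 71] [427.4, 182.0] med [705.0, -301.3, 140.3] zmax 144.5
top blue [621, 228, 19, 54, 198] [627.1, 250.5] med [550.9, -825.6, 66.8] zmax 73.0
top blue [189, 245, 10, 6, 45] [193.5, 247.4] med [554.7, 282.9, 69.4] zmax 75.9
top blue [152, 272, 50, 29, 838] [177.4, 285.9] med [456.5, 330.9, 39.7] zmax 45.2
top blue [625, 293, 15, 56, 239] [630.4, 319.4] med [363.9, -825.3, 68.2] zmax 74.6
top orange [191, 164, 33, 32, 228] [206.7, 178.8] med [736.2, 255.8, 47.0] zmax 52.4
top orange [625, 234, 15, 30, 224] [633.3, 244.5] med [560.2, -874.9, 35.1] zmax
[... 487 characters left out ...]
-827.4, 46.8] zmax 71.6
side blue [393, 94, 46, 36, 1287] [415.2, 112.1] med [358.2, -827.6, 47.2] zmax 72.4
side blue [272, 149, 8, 8, 59] [275.5, 152.4] med [704.5, -294.6, 139.3] zmax 142.4
side blue [282, 343, 9, 12, 62] [285.7, 346.8] med [555.7, 292.3, 72.1] zmax 75.2
side blue [280, 356, 12, 10, 56] [285.9, 360.8] med [554.5, 295.6, 39.5] zmax 50.5
side blue [321, 361, 39, 71, 1899] [338.4, 400.5] med [453.8, 370.9, 40.3] zmax 43.4
side orange [350, 102, 32, 4, 45] [365.9, 103.7] med [531.3, -927.1, 36.4] zmax 40.3
side orange [169, 314, 47, 35, 517] [191.6, 331.7] med [734.9, 266.6, 48.2] zmax 51.1
side orange [336, 371, 12, 37, 305] [341.5, 386.6] med [449.6, 378.5, 97.3] zmax 110.4
```

```bash
cat > meas2.py <<'E'
from meas import *
from scipy.optimize import least_squares
# extractor outline in top view, from depth mask -> contour -> plane z=110, fit rectangle 270x200 by edges
def blob(d,u,v,r,dark=True):
    g=cv2.cvtColor(d["frame"],cv2.COLOR_RGB2GRAY).astype(float)
    ui,vi=int(round(u)),int(round(v));w=g[vi-r:vi+r+1,ui-r:ui+r+1]
    b=np.median(np.r_[w[0],w[-1],w[:,0],w[:,-1]]);q=np.clip((b-w) if dark else (w-b),0,None);q[q<0.35*q.max()]=0
    yy,xx=np.mgrid[vi-r:vi+r+1,ui-r:ui+r+1];return (q*xx).sum()/q.sum(),(q*yy).sum()/q.sum()
def fitrect(pts,lx,ly,x0):
    # pts Nx2 outline; params cx,cy,yaw ; robust distance to rectangle
    def res(p):
        c,s_=np.cos(p[2]),np.sin(p[2]);q=(pts-p[:2])@np.array([[c,-s_],[s_,c]])
        dx=abs(q[:,0])-lx/2-p[3];dy=abs(q[:,1])-ly/2-p[3]
        return np.where((dx>0)&(dy>0),np.hypot(dx,dy),np.maximum(dx,dy))
    r=least_squares(res,list(x0)+[0],loss="soft_l1",f_scale=1.0);return r.x,np.sqrt(np.mean(r.fun**2))
if __name__=="__main__":
    for d,P,n in((t,Pt,"top"),):
        inb=(P[...,0]>380)&(P[...,0]<760)&(P[...,1]>-140)&(P[...,1]<190)
        m=(inb&(P[...,2]>60)).astype(np.uint8)
        cs,_=cv2.findContours(m,cv2.RETR_EXTERNAL,cv2.CHAIN_APPROX_NONE)
        c=max(cs,key=cv2.contourArea)[:,0].astype(float)
        W=np.array([onz(d,u,v,110)[:2] for u,v in c])
        print(n,"minAreaRect",cv2.minAreaRect(W.astype(np.float32)))
        x,e=fitrect(W,270,200,(575,22,-0.2));print("fit c",x[:2].round(2),"yaw",x[2].round(4),"grow",x[3].round(2),"rms",e.round(2))
        cy,sy=np.cos(x[2]),np.sin(x[2]);o=x[:2]-np.array([5*cy,5*sy]);print("origin",o)
    print("hole",[blob(t,280,225.5,3),blob(s,286.6,248.4,3)])
    print(" tri",tri(t,blob(t,280,225.5,3),s,blob(s,286.6,248.4,3)))
    for pt,ps in(((251.7,209.7),(261,215)),((323,195),(258,266))): pass
    tc=[(67,119),(351,60),(148,524),(439,461)]
    sc=[(90,480),(108,225),(750,463),(692,212)]
    ec=[(130,90),(130,-90),(-115,90),(-115,-90)]
    for a,b in zip(tc,sc):
        pt=blob(t,a[0]/4+235,a[1]/4+180,2,False);ps=blob(s,b[0]/5+240,b[1]/5+170,2,False)
        X,e=tri(t,pt,s,ps);print("screw",np.round(pt,1),np.round(ps,1),X.round(1),e.round(1),onz(t,*pt,111).round(1),onz(s,*ps,111).round(1))
E
python3 meas2.py
```

```text
top minAreaRect ((539.3936157226562, 19.069297790527344), (271.3018798828125, 201.77545166015625), 11.582518577575684)
fit c [538.62  19.76] yaw 0.2025 grow -1.14 rms 0.73
origin [533.72030084  18.75831553]
hole [(np.float64(278.95626822157436), np.float64(225.19241982507288)), (np.float64(286.2325581395349), np.float64(248.00258397932816))]
 tri (array([603.14176936,  63.46267359, 111.15405802]), np.float64(1.8489549612923206))
screw [251.1 209.2] [257.5 265.3] [643.9 132.2 113.3] 0.1 [644.4 132.5 111. ] [644.7 129.3 111. ]
screw [322.6 194.5] [261.7 213.3] [679.4 -44.9 116.2] 0.4 [680.6 -45.1 111. ] [681.3 -52.7 111. ]
screw [272.  311.6] [390.6 262.1] [393.2  80.1 118.5] 0.6 [392.6  80.6 111. ] [393.4  70.1 111. ]
screw [344.8 295.7] [378.  210.2] [430.6 -96.  123.6] 1.8 [429.5 -97.1 111. ] [ 432.  -116.3  111. ]
```

```bash
cat > cov.py <<'E'
from meas import *
def slots(d,x0,y0,x1,y1,k=6):
    g=cv2.cvtColor(d["frame"],cv2.COLOR_RGB2GRAY)[y0:y1,x0:x1]
    g=cv2.resize(g,None,fx=k,fy=k,interpolation=cv2.INTER_CUBIC)
    b=cv2.GaussianBlur(g,(0,0),10*k/2)
    m=((b.astype(int)-g)>10).astype(np.uint8)
    n,l,st,c=cv2.connectedComponentsWithStats(m)
    return [( (c[i]+0.5)/k-0.5+np.array([x0,y0]),st[i,4]/k/k,st[i,2]/k,st[i,3]/k,(l==i)) for i in range(1,n) if st[i,4]>6*k*k]
if __name__=="__main__":
  for d,bx,n in((t,(395,225,475,305),"top"),(s,(320,175,398,215),"side")):
    print(n)
    for c,a,w,h,_ in slots(d,*bx):
        print(c.round(1),round(a,1),round(w,1),round(h,1),onz(d,*c,5).round(1)[:2])
  for P,d,n in((Pt,t,"top"),(Ps,s,"side")):
    m=(P[...,0]>450)&(P[...,0]<700)&(P[...,1]<-170)&(P[...,1]>-400)&(P[...,2]>18)&(P[...,2]<60)
    k,l,st,c=cv2.connectedComponentsWithStats(m.astype(np.uint8))
    for i in range(1,k):
        if st[i,4]>15:
            q=P[l==i];print(n,"handle",st[i],c[i],np.median(q,0).round(1),"z95",np.percentile(q[:,2],[5,50,95]).round(1)); print(cv2.minAreaRect(q[:,:2].astype(np.float32)))
            hi=q[q[:,2]>36];print(cv2.minAreaRect(hi[:,:2].astype(np.float32)), hi.mean(0).round(1))
E
python3 cov.py
```

```text
top
[444.9 245.4] 54.7 20.5 5.3 [ 560.8 -379.2]
[418.2 249.5] 54.7 20.7 5.5 [ 550.1 -306.3]
[445.7 250.5] 46.4 20.5 5.0 [ 546.8 -380.8]
[419.1 254.7] 45.0 20.3 5.3 [ 536.  -308.3]
[447.2 255.5] 41.5 20.3 4.8 [ 533.2 -384.5]
[419.6 259.9] 41.3 20.0 5.3 [ 521.9 -309.1]
[435.8 266.1] 235.1 47.3 14.3 [ 505.  -352.6]
[451.4 270.7] 33.6 19.8 5.2 [ 492.2 -394.5]
[420.6 275.6] 38.0 19.8 4.7 [ 479.7 -310.6]
[451.  276.2] 41.8 20.3 5.5 [ 477.6 -392.7]
[423.1 280.6] 42.0 20.3 4.8 [ 466.4 -317.1]
[451.6 281.3] 46.8 20.7 5.3 [ 463.7 -394. ]
[424.6 285.6] 46.2 20.5 5.3 [ 452.8 -320.5]
[452.6 286.6] 57.7 21.2 5.5 [ 449.6 -396.1]
[425.6 290.8] 57.1 21.0 5.8 [ 438.8 -323. ]
side
[356.8 189.2] 162.5 8.7 26.8 [ 500.6 -384.4]
[334.7 187.3] 33.6 3.5 11.2 [ 561.1 -382.9]
[328.1 186.1] 9.2 1.7 8.8 [ 579.9 -385.7]
[339.9 187.1] 25.4 3.2 10.3 [ 547.3 -386.5]
[345.1 187.3] 22.0 3.2 10.7 [ 533.3 -388.4]
[350.3 187.7] 15.6 3.0 10.0 [ 519.  -389.1]
[370.9 188.1] 24.9 3.2 10.7 [ 463.5 -398.6]
[376.  188.3] 30.4 4.2 10.8 [ 449.4 -399.9]
[365.7 188. ] 19.8 2.7 9.8 [ 477.3 -396.3]
[335.1 201.7] 31.6 3.5 11.8 [ 549.9
[... 1202 characters left out ...]
515686035) [ 498.4 -348.7   42.9]
side handle [354 176   7  24 132] [356.90909091 186.97727273] [ 497.3 -328.8   41.8] z95 [23.4 41.8 46.2]
((498.5180969238281, -347.8224182128906), (14.176148414611816, 82.88386535644531), 8.451539039611816)
((498.730224609375, -348.28759765625), (14.110430717468262, 81.93950653076172), 8.200450897216797) [ 498.2 -343.8   43.1]
side handle [277 180  11  18 154] [282.01948052 189.21428571] [ 686.4 -283.5   39.1] z95 [20.5 39.1 57.9]
((685.940673828125, -288.60076904296875), (41.254539489746094, 14.589690208435059), 51.181087493896484)
((686.4154663085938, -288.9827575683594), (41.254539489746094, 13.370915412902832), 51.181087493896484) [ 687.1 -285.8   47.8]
```

```bash
cat > plan.py <<'E'
import numpy as np, json
from scipy.spatial.transform import Rotation as Ro, Slerp
def rotdown(yaw,tilt=0.0):
    """tool pose: y_tool along +x of a frame with given yaw, x_tool = -z; tilt (rad) lowers the -x side (lip down)"""
    F=Ro.from_euler('z',yaw)*Ro.from_euler('y',-tilt)   # cover frame axes
    T=np.array([[0,1,0],[0,0,-1],[-1,0,0]]).astype(float) # cols: x=-z, y=+x, z=x×y
    return F.as_matrix()@T
def rows(p0,R0,p1,R1,n,first=None):
    sl=Slerp([0,1],Ro.from_matrix([R0,R1]));out=[]
    p=np.array(p0,float);R=Ro.from_matrix(R0)
    p0=np.array(p0,float);p1=np.array(p1,float)
    for i in range(1,n+1):
        pn=p0+(p1-p0)*i/n;Rn=sl(i/n)
        tr=R.inv().apply(pn-p)/1000;dr=np.degrees((R.inv()*Rn).as_rotvec())
        tr=np.round(tr,4);dr=np.round(dr,1)
        out.append((tr.tolist(),dr.tolist()))
        p=p+R.apply(tr*1000);R=R*Ro.from_rotvec(np.radians(dr))
    return out
def show(rs,g):
    for k in range(0,len(rs),5):
        c=rs[k:k+5];print(json.dumps({"travel":[a for a,b in c],"dr":[b for a,b in c],"grip":[g]*len(c)}))
E
python3 - <<'E'
from meas2 import *
from plan import *
P=Ps
inb=(P[...,0]>380)&(P[...,0]<760)&(P[...,1]>-140)&(P[...,1]<190)
m=(inb&(P[...,2]>106)).astype(np.uint8)
cs,_=cv2.findContours(m,cv2.RETR_EXTERNAL,cv2.CHAIN_APPROX_NONE)
c=max(cs,key=cv2.contourArea)[:,0].astype(float)
W=np.array([onz(s,u,v,110)[:2] for u,v in c])
x,e=fitrect(W,270,200,(538,20,0.2));print("side fit",x.round(3),e.round(2))
print(cv2.minAreaRect(W.astype(np.float32)))
print(onz(t,278.96,225.19,110),onz(s,286.2,248.0,110))
from cell import *
st=read_state()
R1=rotdown(0.149)
print((R1.T@st["eef_rot"]).round(2))
rs=rows(st["eef_pos"],st["eef_rot"],[500,-350,140],R1,27)
show(rs,60)
E
```

```text
side fit [5.38257e+02 1.93310e+01 2.03000e-01 1.55500e+00] 2.29
((538.4229736328125, 17.885902404785156), (272.7353820800781, 215.03965759277344), 11.982136726379395)
[604.2273592   63.62469996 110.        ] [602.59671555  61.97442859 110.        ]
[[ 1.    0.    0.  ]
 [-0.    0.39  0.92]
 [ 0.   -0.92  0.39]]
{"travel": [[0.0035, -0.031, 0.0212], [0.0036, -0.0301, 0.0225], [0.0035, -0.0291, 0.0238], [0.0035, -0.028, 0.025], [0.0036, -0.0269, 0.0262]], "dr": [[2.5, 0.0, 0.0], [2.5, 0.0, 0.0], [2.4, 0.0, 0.0], [2.5, 0.0, 0.0], [2.5, 0.0, 0.0]], "grip": [60, 60, 60, 60, 60]}
{"travel": [[0.0035, -0.0258, 0.0273], [0.0035, -0.0245, 0.0285], [0.0036, -0.0233, 0.0295], [0.0035, -0.022, 0.0304], [0.0035, -0.0206, 0.0314]], "dr": [[2.5, 0.0, 0.0], [2.5, 0.0, 0.0], [2.4, 0.0, 0.0], [2.5, 0.0, 0.0], [2.5, 0.0, 0.0]], "grip": [60, 60, 60, 60, 60]}
{"travel": [[0.0036, -0.0193, 0.0322], [0.0035, -0.0179, 0.0331], [0.0035, -0.0164, 0.0337], [0.0036, -0.015, 0.0345], [0.0035, -0.0134, 0.0351]], "dr": [[2.5, 0.0, 0.0], [2.4, 0.0, 0.0], [2.5, 0.0, 0.0], [2.5, 0.0, 0.0], [2.5, 0.0, 0.0]], "grip": [60, 60, 60, 60, 60]}
{"travel": [[0.0035, -0.0119, 0.0356], [0.0036, -0.0104, 0.0361], [0.0035, -0.0088, 0.0365], [0.0035, -0.0072, 0.0369], [0.0036, -0.0056, 0.0371]], "dr": [[2.5, 0.0, 0.0], [2.4, 0.0, 0.0], [2.5, 0.0, 0.0], [2.5, 0.0, 0.0], [2.5, 0.1, 0.0]], "grip": [60, 60, 60, 60, 60]}
{"travel": [[0.0034, -0.004, 0.0374], [0.0035, -0.0023, 0.0375], [0.0035, -0.0008, 0.0375], [0.0034, 0.0009, 0.0376], [0.0035, 0.0025, 0.0375]], "dr": [[2.5, -0.0, 0.0], [2.4, -0.0, 0.0], [2.5, -0.0, 0.0], [2.5, -0.0, 0.1], [2.5, -0.0, -0.0]], "grip": [60, 60, 60, 60, 60]}
{"travel": [[0.0035, 0.0041, 0.0373], [0.0035, 0.0057, 0.0372]], "dr": [[2.4, -0.0, -0.0], [2.5, -0.0, -0.0]], "grip": [60, 60]}
```

Call:
apply_moves(travel=[[0,-0.031,0.021],[0,-0.03,0.0225],[0,-0.029,0.024],[0,-0.028,0.025],[0,-0.027,0.026]], dr=[[2.5,0,0],[2.5,0,0],[2.5,0,0],[2.5,0,0],[2.5,0,0]], grip=[60,60,60,60,60])

```text
clock: 0.52
eef_pos: [220.2, 426.5, 234.5]
eef_rot: [[-0.0, 0.456, 0.89], [-0.001, 0.89, -0.456], [-1.0, -0.001, 0.0]]
ft_force: [0.9, 0.4, 1.1]
opening: 51.3
```

Call:
apply_moves(travel=[[0,-0.026,0.0275],[0,-0.0245,0.0285],[0,-0.0235,0.0295],[0,-0.022,0.0305],[0,-0.0205,0.0315]], dr=[[2.5,0,0],[2.5,0,0],[2.5,0,0],[2.5,0,0],[2.5,0,0]], grip=[60,60,60,60,60])

```text
clock: 0.93
eef_pos: [283.4, 249.2, 234.8]
eef_rot: [[-0.0, 0.638, 0.77], [-0.0, 0.77, -0.638], [-1.0, -0.0, 0.0]]
ft_force: [1.1, 0.2, 0.2]
opening: 51.5
```

Call:
apply_moves(travel=[[0,-0.019,0.032],[0,-0.018,0.033],[0,-0.0165,0.0335],[0,-0.015,0.0345],[0,-0.0135,0.035]], dr=[[2.5,0,0],[2.5,0,0],[2.5,0,0],[2.5,0,0],[2.5,0,0]], grip=[60,60,60,60,60])

```text
clock: 1.35
eef_pos: [345.8, 72.6, 235.0]
eef_rot: [[0.0, 0.79, 0.614], [0.0, 0.614, -0.79], [-1.0, 0.0, 0.0]]
ft_force: [1.4, 0.8, -1.2]
opening: 50.9
```

Call:
apply_moves(travel=[[0,-0.012,0.0355],[0,-0.0105,0.036],[0,-0.009,0.0365],[0,-0.007,0.037],[0,-0.0055,0.037]], dr=[[2.5,0,0],[2.5,0,0],[2.5,0,0],[2.5,0,0],[2.5,0,0]], grip=[60,60,60,60,60])

```text
clock: 1.77
eef_pos: [408.1, -104.7, 234.9]
eef_rot: [[0.0, 0.904, 0.427], [0.0, 0.427, -0.904], [-1.0, 0.0, -0.0]]
ft_force: [1.0, 1.1, -0.0]
opening: 51.2
```

Run:
```python
from plan import *
from cell import *
st=read_state()
show(rows(st["eef_pos"],st["eef_rot"],[499,-349,130],rotdown(0.149),9),60)
```

```text
{"travel": [[0.0117, -0.0025, 0.0289], [0.0116, -0.0015, 0.0289], [0.0117, -0.0006, 0.0289], [0.0116, 0.0004, 0.029], [0.0117, 0.0013, 0.0289]], "dr": [[1.9, -0.0, -0.0], [1.8, -0.0, -0.0], [1.9, -0.0, -0.0], [1.9, -0.0, -0.0], [1.8, -0.0, -0.0]], "grip": [60, 60, 60, 60, 60]}
{"travel": [[0.0116, 0.0022, 0.0289], [0.0117, 0.0032, 0.0288], [0.0116, 0.0041, 0.0287], [0.0117, 0.005, 0.0285]], "dr": [[1.9, -0.0, -0.0], [1.8, -0.0, -0.0], [1.9, -0.0, -0.0], [1.9, -0.0, -0.0]], "grip": [60, 60, 60, 60]}
```

Call:
apply_moves(travel=[[0.0115,-0.0025,0.029],[0.0115,-0.0015,0.029],[0.0115,-0.0005,0.029],[0.0115,0.0005,0.029],[0.0115,0.0015,0.029]], dr=[[1.9,0,0],[1.8,0,0],[1.9,0,0],[1.9,0,0],[1.8,0,0]], grip=[60,60,60,60,60])

```text
clock: 2.18
eef_pos: [459.5, -239.8, 176.5]
eef_rot: [[-0.001, 0.961, 0.276], [0.0, 0.276, -0.961], [-1.0, -0.0, -0.0]]
ft_force: [-0.8, -0.0, 0.5]
opening: 51.1
```

Call:
apply_moves(travel=[[0.0115,0.002,0.029],[0.0115,0.003,0.0285],[0.0115,0.004,0.0285],[0.0115,0.005,0.027],[0,0,0]], dr=[[1.9,0,0],[1.8,0,0],[1.9,0,0],[1.9,0,0],[0,0,0]], grip=[60,60,60,60,60])

```text
clock: 2.6
eef_pos: [500.0, -348.8, 129.1]
eef_rot: [[-0.0, 0.989, 0.147], [-0.001, 0.147, -0.989], [-1.0, -0.0, 0.001]]
ft_force: [0.1, -0.4, -0.2]
opening: 51.2
```

Run:
```python
from h import *
from cell import *
st=read_state();print(st["eef_pos"].round(1) if hasattr(st["eef_pos"],'round') else st["eef_pos"],np.round(st["eef_rot"],3).tolist(),np.round(st["ft_force"],2),np.round(st["joint_pos"],2))
d=snapshot("side");crop(d,290,120,450,240,5,"pics/s1.png")
```

```text
[ 500.  -348.8  129.1] [[-0.0, 0.989, 0.147], [-0.001, 0.147, -0.989], [-1.0, -0.0, 0.001]] [ 0.09 -0.41 -0.17] [-0.63  0.53  1.73 -0.    0.87 -0.78]
```

View pics/s1.png

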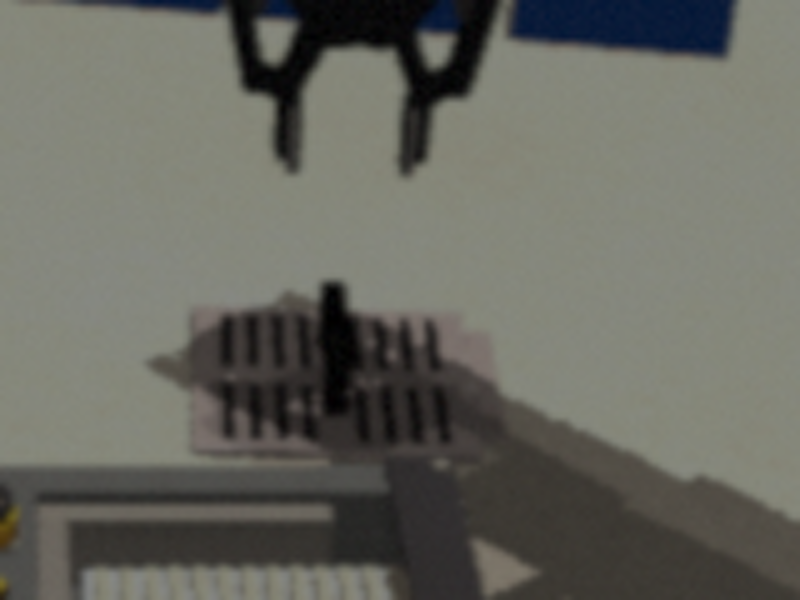

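The gripper hangs straight above the black handle: fingers at crop (290,165) and (405,170), bar at (335,290–410). I'll go down onto it.

Call:
apply_moves(travel=[[0.022,-0.001,0],[0.022,0,0],[0.022,0,0],[0.016,0,0],[0.008,0,0]], dr=[[0,0,0],[0,0,0],[0,0,0],[0,0,0],[0,0,0]], grip=[60,60,60,60,60])

```text
clock: 3.07
eef_pos: [496.9, -343.5, 39.6]
eef_rot: [[-0.003, 0.988, 0.151], [0.002, 0.151, -0.988], [-1.0, -0.003, -0.003]]
ft_force: [-0.4, -0.1, 0.3]
opening: 51.4
```

Call:
apply_moves(travel=[[0,0,0],[0,0,0],[0,0,0],[0,0,0],[0,0,0]], dr=[[0,0,0],[0,0,0],[0,0,0],[0,0,0],[0,0,0]], grip=[0,0,0,0,0])

```text
clock: 3.48
eef_pos: [499.1, -345.6, 42.9]
eef_rot: [[0.002, 0.989, 0.151], [-0.001, 0.151, -0.989], [-1.0, 0.002, 0.001]]
ft_force: [0.5, 2.5, 6.5]
opening: 11.3
```

Call:
apply_moves(travel=[[0,0,0],[0,0,0]], dr=[[0,0,0],[0,0,0]], grip=[0,0])

```text
clock: 3.65
eef_pos: [499.2, -345.6, 42.9]
eef_rot: [[0.002, 0.989, 0.15], [-0.001, 0.15, -0.989], [-1.0, 0.002, 0.001]]
ft_force: [0.3, 2.9, 6.7]
opening: 11.2
```

Run:
```python
from h import *
from cell import *
st=read_state();print(np.round(st["eef_pos"],2),np.round(st["ft_force"],2),np.round(st["moment"],2),st["opening"])
d=snapshot("side");np.savez("side2.npz",**d);crop(d,290,120,450,240,5,"pics/s2.png")
```

```text
[ 499.15 -345.65   42.92] [0.27 2.92 6.71] [0.41 0.05 0.02] 11.217983748725773
```

View pics/s2.png

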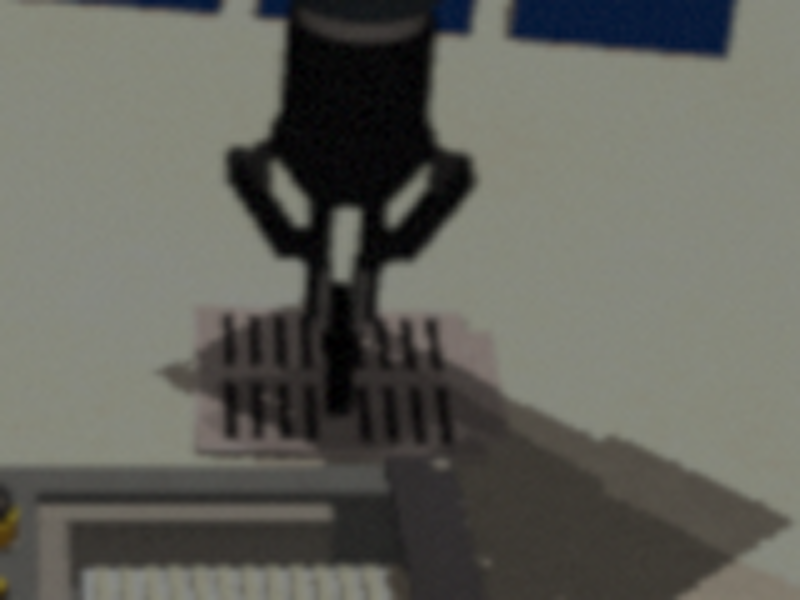

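The pads are on the bar, though the opening reads 11.2 mm and closing pushed the compliant arm up about 4 mm. I'll lift gently and check the hold.

Call:
apply_moves(travel=[[-0.006,0,0],[-0.012,0,0],[-0.018,0,0],[-0.022,0,0],[-0.022,0,0]], dr=[[0,0,0],[0,0,0],[0,0,0],[0,0,0],[0,0,0]], grip=[0,0,0,0,0])

```text
clock: 4.12
eef_pos: [497.7, -345.0, 122.4]
eef_rot: [[-0.001, 0.989, 0.15], [0.001, 0.15, -0.989], [-1.0, -0.001, -0.001]]
ft_force: [0.6, -0.1, -4.7]
opening: 11.4
```

Call:
apply_moves(travel=[[-0.03,0,0],[-0.03,0,0],[-0.03,0,0],[-0.02,0,0],[0,0,0]], dr=[[0,0,0],[0,0,0],[0,0,0],[0,0,0],[0,0,0]], grip=[0,0,0,0,0])

```text
clock: 4.53
eef_pos: [500.2, -346.8, 237.1]
eef_rot: [[0.007, 0.989, 0.15], [-0.005, 0.15, -0.989], [-1.0, 0.006, 0.006]]
ft_force: [1.6, -0.2, -4.0]
opening: 11.2
```

Run:
```python
from h import *
from cell import *
st=read_state();print(np.round(st["eef_pos"],2),np.round(st["eef_rot"],3).tolist(),np.round(st["ft_force"],2),np.round(st["moment"],2),st["opening"])
d=snapshot("side");np.savez("side3.npz",**d);crop(d,300,60,440,165,5,"pics/s3.png")
d=snapshot("top");np.savez("top3.npz",**d);crop(d,380,210,500,310,5,"pics/t3.png")
```

```text
[ 500.25 -346.82  237.08] [[0.007, 0.989, 0.15], [-0.005, 0.15, -0.989], [-1.0, 0.006, 0.006]] [ 1.65 -0.24 -4.01] [-0.09 -0.12 -0.01] 11.234761277408492
```

View pics/s3.png

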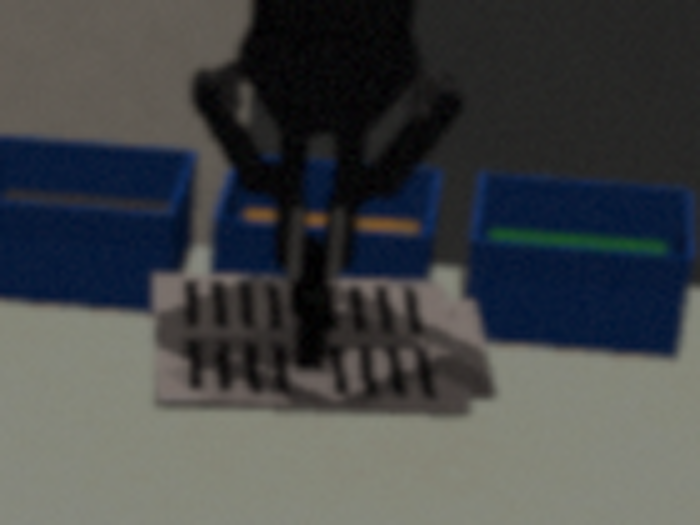

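View pics/t3.png

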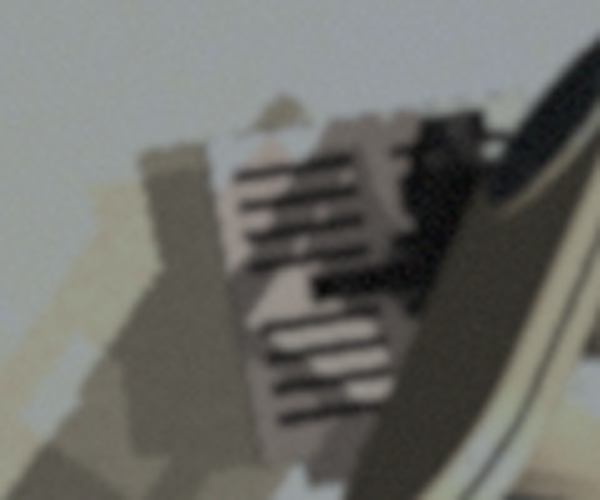

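Run:
```python
from cov import slots
from h import *
s3=load("side3.npz");t3=load("top3.npz")
for d,bx,n in((s3,(330,112,398,142),"side"),(t3,(420,238,462,300),"top")):
    for c,a,w,h,_ in slots(d,*bx): print(n,c.round(1),round(a,1),round(w,1),round(h,1),onz(d,*c,199.2).round(1)[:2])
```

```text
side [332.7 112.8] 17.7 7.2 3.7 [ 581.  -429.8]
side [349.1 112.6] 30.3 14.7 2.3 [ 539.2 -440.6]
side [362.6 123.6] 147.4 10.5 26.5 [ 497.5 -377. ]
side [386.3 115.1] 115.3 29.7 16.0 [ 442.3 -444.8]
side [337.7 121.1] 26.2 4.5 9.3 [ 561.1 -379.1]
side [343.5 120.6] 19.7 3.0 8.5 [ 547.2 -385.6]
side [348.8 120.3] 15.1 2.5 8.2 [ 534.1 -390.2]
side [354.5 121.3] 7.9 1.8 7.5 [ 519.3 -386.8]
side [382.6 123.3] 23.4 6.7 9.5 [ 448.3 -389.9]
side [371.3 122.5] 16.5 3.3 8.0 [ 476.7 -389. ]
side [377.9 129. ] 47.1 5.8 21.0 [ 457.3 -352.4]
side [339.5 130.7] 83.8 15.5 14.5 [ 549.2 -322.3]
side [350. 133.] 26.6 4.7 9.8 [ 522.4 -314.3]
side [373.2 135. ] 23.3 5.0 11.7 [ 465.7 -314.5]
side [356.6 134.9] 29.2 9.8 11.3 [ 505.5 -307. ]
side [389.6 134.4] 71.0 14.8 10.3 [ 427.  -326.8]
top [421.  250.8] 54.1 3.8 22.7 [ 531.6 -265.8]
top [460.4 244.8] 25.9 3.7 14.3 [ 545.  -357.2]
top [439.2 243.1] 72.9 24.7 6.3 [ 549.  -308.3]
top [439.7 249.2] 63.6 23.8 5.7 [ 535. -309.]
top [436.9 264.7] 227.6 30.7 27.8 [ 499.7 -301.4]
top [453.4 265.3] 126.7 19.7 16.7 [ 498.  -339.2]
top [442.5 279.9] 57.8 26.0 6.7 [ 464.8 -313.1]
top [449.5 289. ] 170.9 27.5 20.8 [ 444.2 -328.4]
```

```bash
cat > hook.py <<'E'
from plan import *
O=np.array([533.5,18.5,0.]);YAW=0.2027
OFF=np.array([0,3.5,42.9])
def cpose(a_deg,d=0,up=0,dx=0,dy=0,zp=104.7):
    a=np.radians(a_deg);E=Ro.from_euler('z',YAW);F=E*Ro.from_euler('y',-a)
    Pv=O+E.apply([-89.5+dx,dy,zp+up])
    o=Pv+F.apply([64+d,0,0]);return o+F.apply(OFF),rotdown(YAW,a)
def cover_in_ext(p,R):
    F=np.asarray(R)@np.array([[0,1,0],[0,0,-1],[-1,0,0]]).T
    o=np.asarray(p)-F@OFF;E=Ro.from_euler('z',YAW)
    q=E.inv().apply(o-O);lip=E.inv().apply(o+F@[-89,0,0]-O);far=E.inv().apply(o+F@[75,0,0]-O)
    return q.round(1),lip.round(1),far.round(1)
E
python3 - <<'E'
from hook import *
from cell import *
st=read_state();p,R=cpose(22,30,55)
print(p,cpose(22,30)[0],cpose(22,0)[0],cpose(0)[0])
show(rows(st["eef_pos"],st["eef_rot"],p,R,13),0)
E
```

```text
[514.75708238  18.22106281 234.68920714] [514.75708238  18.22106281 179.68920714] [487.51104495  12.62138831 168.45100934] [507.81746999  16.79481612 147.6       ]
{"travel": [[-0.0002, 0.0055, -0.0274], [-0.0001, 0.0055, -0.0275], [0.0001, 0.0057, -0.0274], [0.0004, 0.0058, -0.0274], [0.0005, 0.0059, -0.0273]], "dr": [[-0.2, 0.0, 1.7], [-0.2, 0.1, 1.7], [-0.3, 0.0, 1.7], [-0.2, 0.1, 1.7], [-0.2, 0.0, 1.6]], "grip": [0, 0, 0, 0, 0]}
{"travel": [[0.0007, 0.006, -0.0274], [0.0009, 0.006, -0.0273], [0.0012, 0.0062, -0.0273], [0.0013, 0.0062, -0.0272], [0.0015, 0.0062, -0.0272]], "dr": [[-0.2, 0.1, 1.7], [-0.3, 0.0, 1.7], [-0.2, 0.1, 1.7], [-0.2, 0.0, 1.7], [-0.2, 0.1, 1.7]], "grip": [0, 0, 0, 0, 0]}
{"travel": [[0.0018, 0.0063, -0.0273], [0.0019, 0.0064, -0.0271], [0.0022, 0.0065, -0.0272]], "dr": [[-0.3, 0.0, 1.7], [-0.2, 0.1, 1.7], [-0.2, 0.0, 1.7]], "grip": [0, 0, 0]}
```

Call:
apply_moves(travel=[[0,0.0055,-0.0275],[0,0.0055,-0.0275],[0,0.0055,-0.0275],[0.0005,0.006,-0.0275],[0.0005,0.006,-0.0275]], dr=[[-0.2,0,1.7],[-0.2,0,1.7],[-0.2,0,1.7],[-0.2,0,1.7],[-0.2,0,1.7]], grip=[0,0,0,0,0])

```text
clock: 5.05
eef_pos: [503.0, -203.1, 229.5]
eef_rot: [[0.143, 0.975, 0.167], [0.026, 0.165, -0.986], [-0.989, 0.145, -0.002]]
ft_force: [0.1, -0.4, -5.6]
opening: 11.3
```

Call:
apply_moves(travel=[[0.0005,0.006,-0.0275],[0.001,0.006,-0.0275],[0.001,0.006,-0.0275],[0.0015,0.006,-0.027],[0.0015,0.006,-0.027]], dr=[[-0.2,0,1.7],[-0.2,0,1.7],[-0.2,0,1.7],[-0.2,0,1.7],[-0.2,0,1.7]], grip=[0,0,0,0,0])

```text
clock: 5.47
eef_pos: [509.0, -63.7, 230.1]
eef_rot: [[0.285, 0.941, 0.184], [0.05, 0.177, -0.983], [-0.957, 0.289, 0.003]]
ft_force: [1.0, 0.7, -5.1]
opening: 11.5
```

Run:
```python
from hook import *
from cell import *
st=read_state();print(np.round(st["ft_force"],1),np.round(st["joint_pos"],2),cover_in_ext(st["eef_pos"],st["eef_rot"]))
p,R=cpose(22,30,55)
show(rows(st["eef_pos"],st["eef_rot"],p,R,4),0)
```

```text
[ 1.   0.7 -5.1] [-0.21  0.16  2.05  0.18  0.66 -0.52] (array([-28.2, -79.5, 189.1]), array([-113.4,  -78.1,  163.4]), array([ 43.5, -80.6, 210.8]))
{"travel": [[0.0004, 0.0053, -0.0199], [0.0005, 0.0054, -0.0198], [0.0007, 0.0054, -0.0198], [0.0008, 0.0056, -0.0198]], "dr": [[-0.2, 0.1, 1.3], [-0.2, 0.2, 1.3], [-0.3, 0.1, 1.3], [-0.2, 0.1, 1.3]], "grip": [0, 0, 0, 0]}
```

Call:
apply_moves(travel=[[0,0.0055,-0.02],[0,0.0055,-0.02],[0.0005,0.0055,-0.02],[0.0005,0.0055,-0.02],[0,0,0]], dr=[[-0.2,0.1,1.3],[-0.2,0.2,1.3],[-0.3,0.1,1.3],[-0.2,0.1,1.3],[0,0,0]], grip=[0,0,0,0,0])

```text
clock: 5.88
eef_pos: [513.8, 19.7, 235.8]
eef_rot: [[0.365, 0.908, 0.204], [0.076, 0.189, -0.979], [-0.928, 0.373, 0.0]]
ft_force: [-0.3, -1.9, -4.9]
opening: 11.1
```

Run:
```python
from hook import *
from h import *
from cell import *
st=read_state();print(np.round(st["eef_pos"],1),np.round(st["ft_force"],1),cover_in_ext(st["eef_pos"],st["eef_rot"]))
p,R=cpose(22,30,0);print(p)
show(rows(st["eef_pos"],st["eef_rot"],p,R,5),0)
d=snapshot("side");np.savez("side4.npz",**d);crop(d,230,110,420,250,4,"pics/s4.png")
d=snapshot("top");np.savez("top4.npz",**d);crop(d,230,180,370,330,4,"pics/t4.png")
```

```text
[513.8  19.7 235.8] [-0.3 -1.9 -4.9] (array([ -3.1,   1.7, 196. ]), array([-85.6,   1.5, 162.8]), array([ 66.5,   1.9, 224. ]))
[514.75708238  18.22106281 179.68920714]
{"travel": [[0.0105, -0.0041, 0.0003], [0.0104, -0.004, 0.0004], [0.0105, -0.0041, 0.0003], [0.0104, -0.0041, 0.0004], [0.0105, -0.004, 0.0003]], "dr": [[0.0, -0.0, 0.0], [0.1, -0.0, 0.0], [-0.0, -0.0, 0.1], [0.0, -0.0, -0.0], [0.1, -0.1, -0.0]], "grip": [0, 0, 0, 0, 0]}
```

View pics/s4.png

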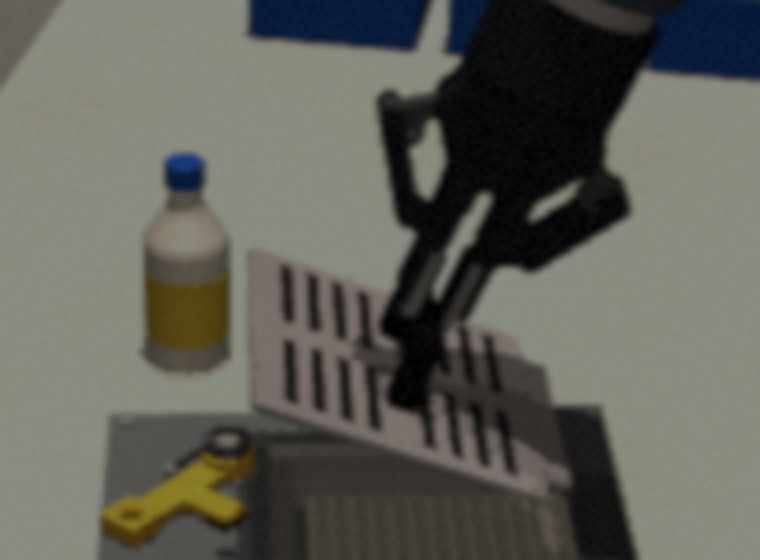

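View pics/t4.png

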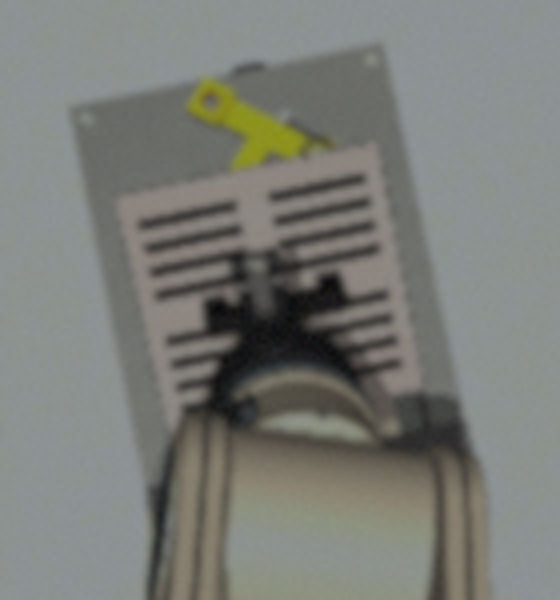

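The cover is held tilted over the recess with its lip towards the ledge; in the side crop the far edge runs (250,250)–(255,405) and the lip is at (560,480). In the top crop the far corners are (118,200) and (378,145). Next is the lateral alignment.

Run:
```python
from hook import *
from h import *
t4=load("top4.npz");s4=load("side4.npz")
E=Ro.from_euler('z',YAW)
ex=lambda X:E.inv().apply(X-O).round(1)
# plate mask in top: sub-pixel side edges by brightness/hue profile
im=cv2.GaussianBlur(t4["frame"],(0,0),0.7).astype(float)
rg=im[...,0]-im[...,1]   # pinkish plate: red minus green
pts={'L':[], 'R':[]}
for v in range(228,262,2):
    row=rg[v];
    lo=[u for u in range(250,345) if row[u]>4]
    if lo: print(v,min(lo),max(lo),end=' | ')
print()
for nm,c in(("L",(118,200)),("R",(378,145))):
    u,v=c[0]/4+230-.375,c[1]/4+180-.375
    print(nm,ex(onz(t4,u,v,228.5)))
for nm,c in(("farback",(250,250)),("farfront",(253,407))):
    u,v=c[0]/4+230-.375,c[1]/4+110-.375
    print(nm,ex(onz(s4,u,v,227)))
# fixed reference: deck side edges visible in same top image: corners
for nm,c in(("deckL",(70,105)),("deckR",(383,43))):
    u,v=c[0]/4+230-.375,c[1]/4+180-.375
    print(nm,ex(onz(t4,u,v,110)))
```

```text
228 266 324 | 230 260 316 | 232 260 309 | 234 260 325 | 236 261 316 | 238 261 327 | 240 262 327 | 242 263 326 | 244 263 328 | 246 263 328 | 248 263 328 | 250 264 328 | 252 264 329 | 254 265 330 | 256 266 329 | 258 267 329 | 260 267 330 | 
L [ 61.1  72.  228.5]
R [ 61.5 -75.9 228.5]
farback [ 63.8 -72.6 227. ]
farfront [ 63.2  76.9 227. ]
deckL [142.   97.4 110. ]
deckR [ 140.4 -101.1  110. ]
```

Call:
apply_moves(travel=[[0.0105,-0.004,0.0002],[0.0105,-0.004,0.0002],[0.0105,-0.004,0.0002],[0.0105,-0.004,0.0002],[0.0105,-0.004,0.0002]], dr=[[0,0,0],[0,0,0],[0,0,0],[0,0,0],[0,0,0]], grip=[0,0,0,0,0])

```text
clock: 6.4
eef_pos: [517.3, 15.5, 180.7]
eef_rot: [[0.368, 0.908, 0.201], [0.074, 0.187, -0.98], [-0.927, 0.375, 0.002]]
ft_force: [0.0, -0.0, -4.9]
opening: 11.3
```

Call:
apply_moves(travel=[[0,0,0],[0,0,0]], dr=[[0,0,0],[0,0,0]], grip=[0,0])

```text
clock: 6.57
eef_pos: [517.1, 15.8, 181.0]
eef_rot: [[0.367, 0.908, 0.201], [0.074, 0.187, -0.98], [-0.927, 0.374, 0.002]]
ft_force: [0.3, 0.2, -4.5]
opening: 10.9
```

Run:
```python
from hook import *
from h import *
from cell import *
st=read_state();print(np.round(st["eef_pos"],1),np.round(st["ft_force"],1),cover_in_ext(st["eef_pos"],st["eef_rot"]))
p,R=cpose(22,0,0);print(p)
show(rows(st["eef_pos"],st["eef_rot"],p,R,5),0)
d=snapshot("side");np.savez("side5.npz",**d);crop(d,240,130,400,270,5,"pics/s5.png")
```

```text
[517.1  15.8 181. ] [ 0.3  0.2 -4.5] (array([ -0.5,  -2.9, 141.2]), array([-83.1,  -3. , 107.9]), array([ 69. ,  -2.9, 169.3]))
[487.51104495  12.62138831 168.45100934]
{"travel": [[0.0001, -0.0064, -0.0006], [0.0001, -0.0065, -0.0006], [0.0001, -0.0064, -0.0005], [0.0001, -0.0064, -0.0006], [0.0001, -0.0065, -0.0006]], "dr": [[0.0, 0.0, 0.0], [0.0, 0.0, 0.0], [0.0, 0.1, 0.0], [0.0, -0.0, 0.0], [0.0, -0.0, 0.0]], "grip": [0, 0, 0, 0, 0]}
```

View pics/s5.png

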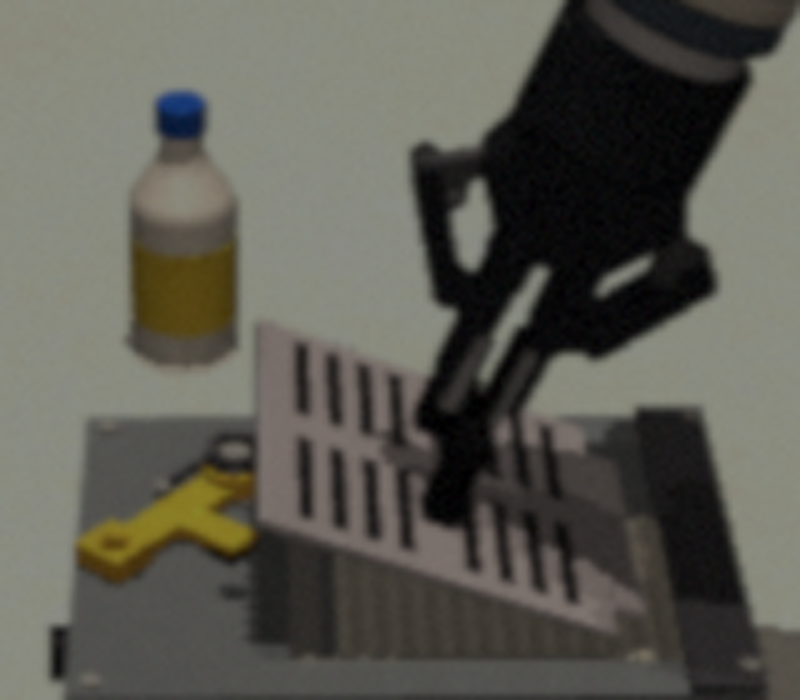

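The lip (crop ~(620,600)) is in front of the ledge (~(690,560)) and below its top. I'll slide it in along the plate's own plane.

Call:
apply_moves(travel=[[0,-0.0065,-0.0005],[0,-0.0065,-0.0005],[0,-0.0065,-0.0005],[0,-0.006,-0.0005],[0,0,0]], dr=[[0,0,0],[0,0,0],[0,0,0],[0,0,0],[0,0,0]], grip=[0,0,0,0,0])

```text
clock: 7.03
eef_pos: [492.4, 13.6, 172.0]
eef_rot: [[0.368, 0.908, 0.202], [0.074, 0.188, -0.979], [-0.927, 0.376, 0.002]]
ft_force: [-1.1, -0.6, -5.1]
opening: 11.3
```

Run:
```python
from hook import *
from h import *
from cell import *
st=read_state();print(np.round(st["eef_pos"],1),np.round(st["ft_force"],1),np.round(st["moment"],2),cover_in_ext(st["eef_pos"],st["eef_rot"]))
p,R=cpose(22,0,0);print(p)
show(rows(st["eef_pos"],st["eef_rot"],p,R,2),0)
d=snapshot("side");np.savez("side6.npz",**d);crop(d,240,130,400,270,5,"pics/s6.png")
```

```text
[492.4  13.6 172. ] [-1.1 -0.6 -5.1] [-0.06  0.55  0.03] (array([-2.510e+01, -1.000e-01,  1.322e+02]), array([-107.6,   -0.2,   98.8]), array([ 44.4,   0. , 160.4]))
[487.51104495  12.62138831 168.45100934]
{"travel": [[0.0007, -0.003, -0.0], [0.0007, -0.003, -0.0]], "dr": [[0.0, 0.0, -0.0], [0.1, 0.1, -0.1]], "grip": [0, 0]}
```

View pics/s6.png

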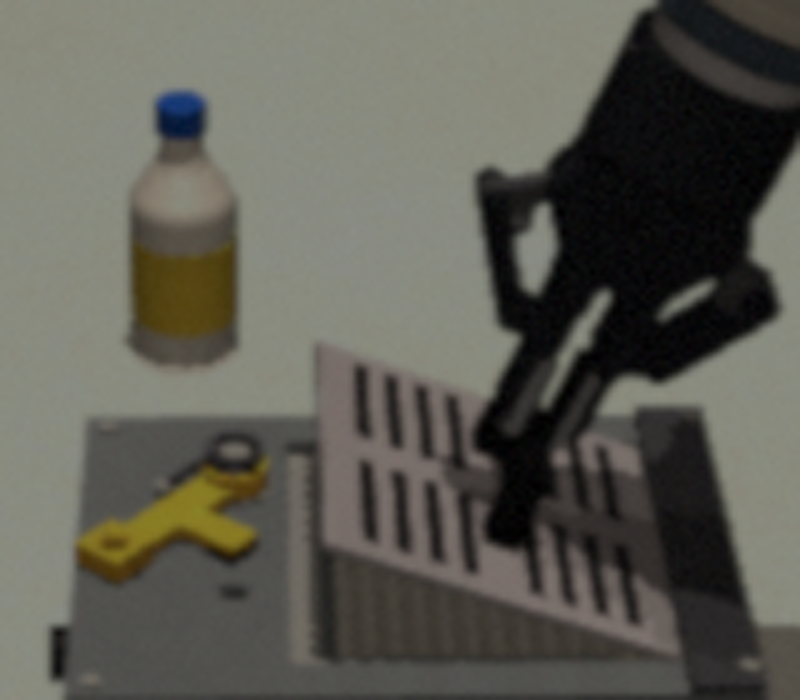

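The lip has gone under the ledge edge (crop ~(680,620)) with no contact force. I'll slide it further in and feel for the pocket's end.

Call:
apply_moves(travel=[[0.0005,-0.003,0],[0.0005,-0.003,0],[0,0,0]], dr=[[0,0,0],[0,0,0],[0,0,0]], grip=[0,0,0])

```text
clock: 7.33
eef_pos: [488.9, 12.6, 169.1]
eef_rot: [[0.37, 0.907, 0.202], [0.074, 0.188, -0.979], [-0.926, 0.377, 0.002]]
ft_force: [-0.9, 0.8, -4.9]
opening: 10.9
```

Call:
apply_moves(travel=[[0,-0.002,0],[0,-0.002,0],[0,0,0]], dr=[[0,0,0],[0,0,0],[0,0,0]], grip=[0,0,0])

```text
clock: 7.58
eef_pos: [486.1, 11.7, 168.1]
eef_rot: [[0.371, 0.906, 0.202], [0.074, 0.188, -0.979], [-0.926, 0.378, 0.002]]
ft_force: [0.2, 0.1, -5.5]
opening: 11.2
```

```bash
cat > st.py <<'E'
from hook import *
from cell import *
st=read_state();print(round(st["clock"],2),np.round(st["eef_pos"],1),"F",np.round(st["ft_force"],1),"M",np.round(st["moment"],2),round(st["opening"],1))
o,l,f=cover_in_ext(st["eef_pos"],st["eef_rot"]);print("org",o.tolist(),"lip",l.tolist(),"far",f.tolist())
F=np.asarray(st["eef_rot"])@np.array([[0,1,0],[0,0,-1],[-1,0,0]]).T
print("yaw,pitch,roll deg",np.degrees(Ro.from_matrix(F).as_euler('ZYX')).round(2))
E
python3 st.py
```

```text
7.58 [486.1  11.7 168.1] F [ 0.2  0.1 -5.5] M [-0.04  0.36 -0.05] 11.2
org [-31.6, -0.7, 128.4] lip [-114.0, -0.8, 94.7] far [37.8, -0.6, 156.8]
yaw,pitch,roll deg [ 11.69 -22.24  -0.15]
```

Call:
apply_moves(travel=[[0,-0.002,0],[0,-0.002,0],[0,0,0]], dr=[[0,0,0],[0,0,0],[0,0,0]], grip=[0,0,0])

```text
clock: 7.83
eef_pos: [484.5, 10.8, 167.8]
eef_rot: [[0.375, 0.905, 0.201], [0.074, 0.187, -0.98], [-0.924, 0.382, 0.004]]
ft_force: [5.8, 0.8, -2.1]
opening: 11.4
```

```bash
python3 st.py
```

```text
7.83 [484.5  10.8 167.8] F [ 5.8  0.8 -2.1] M [ 0.21 -0.69 -0.01] 11.4
org [-33.2, -1.3, 128.2] lip [-115.4, -1.4, 94.2] far [36.1, -1.2, 156.9]
yaw,pitch,roll deg [ 11.69 -22.48  -0.23]
```

Contact: Fx rose to 5.8 N with the lip at model x −115.4 (top corner −116.9), so the pocket end (−118) agrees to about 1 mm. I'll back off 3 mm and swing down.

```bash
cat > sw.py <<'E'
import sys
from hook import *
from cell import *
exec(open("st.py").read())
p,R=np.array(st["eef_pos"]),np.array(st["eef_rot"])
# args: dx dy n a1 a2 ...
dx,dy=float(sys.argv[1]),float(sys.argv[2]);zp=float(sys.argv[3]);n=int(sys.argv[4])
for a in map(float,sys.argv[5:]):
    p1,R1=cpose(a,0,0,dx,dy,zp);rs=rows(p,R,p1,R1,n);print(a,p1.round(1));show(rs,0);p,R=p1,R1
E
python3 sw.py 1 0.5 104.7 2 22 18 14 10
```

```text
7.83 [484.5  10.8 167.8] F [ 5.8  0.8 -2.1] M [ 0.21 -0.69 -0.01] 11.4
org [-33.2, -1.3, 128.2] lip [-115.4, -1.4, 94.2] far [36.1, -1.2, 156.9]
yaw,pitch,roll deg [ 11.69 -22.48  -0.23]
22.0 [488.4  13.3 168.5]
{"travel": [[0.0005, 0.0021, -0.0008], [0.0006, 0.0022, -0.0008]], "dr": [[0.0, 0.1, -0.2], [0.1, 0.1, -0.3]], "grip": [0, 0]}
18.0 [492.6  14.2 165.3]
{"travel": [[0.0023, 0.0014, 0.0], [0.0022, 0.0015, 0.0]], "dr": [[0.0, 0.0, -2.0], [0.0, -0.0, -2.0]], "grip": [0, 0]}
14.0 [496.7  15.  161.8]
{"travel": [[0.0023, 0.0014, 0.0], [0.0022, 0.0015, -0.0]], "dr": [[-0.0, 0.0, -2.0], [-0.0, -0.0, -2.0]], "grip": [0, 0]}
10.0 [500.4  15.8 158.1]
{"travel": [[0.0023, 0.0014, -0.0], [0.0022, 0.0015, -0.0]], "dr": [[0.0, 0.0, -2.0], [0.0, 0.0, -2.0]], "grip": [0, 0]}
```

Call:
apply_moves(travel=[[0.0005,0.003,-0.0008],[0.0005,0.0025,-0.0008],[0.0023,0.0014,0],[0.0023,0.0014,0],[0,0,0]], dr=[[0,0.1,-0.2],[0,0.1,-0.3],[0,0,-2],[0,0,-2],[0,0,0]], grip=[0,0,0,0,0])

```text
clock: 8.25
eef_pos: [492.5, 14.7, 164.4]
eef_rot: [[0.296, 0.933, 0.204], [0.062, 0.194, -0.979], [-0.953, 0.303, -0.001]]
ft_force: [0.6, 0.5, -3.9]
opening: 11.4
```

```bash
python3 sw.py 1 0.5 104.7 2 18 14 10
```

```text
8.25 [492.5  14.7 164.4] F [ 0.6  0.5 -3.9] M [-0.01  0.36  0.04] 11.4
org [-27.9, 1.1, 123.5] lip [-112.7, 1.0, 96.5] far [43.6, 1.3, 146.2]
yaw,pitch,roll deg [ 11.73 -17.63   0.04]
18.0 [492.6  14.2 165.3]
{"travel": [[-0.0004, 0.0001, 0.0003], [-0.0005, 0.0002, 0.0003]], "dr": [[0.1, -0.0, 0.2], [0.0, -0.1, 0.2]], "grip": [0, 0]}
14.0 [496.7  15.  161.8]
{"travel": [[0.0023, 0.0014, 0.0], [0.0022, 0.0015, -0.0]], "dr": [[-0.0, 0.0, -2.0], [-0.0, -0.0, -2.0]], "grip": [0, 0]}
10.0 [500.4  15.8 158.1]
{"travel": [[0.0023, 0.0014, -0.0], [0.0022, 0.0015, -0.0]], "dr": [[0.0, 0.0, -2.0], [0.0, 0.0, -2.0]], "grip": [0, 0]}
```

Contact is clear and it tracks the plan. Continuing the swing.

Call:
apply_moves(travel=[[0.0018,0.0014,0.0003],[0.0018,0.0015,0.0003],[0.0022,0.0014,0],[0.0022,0.0014,0],[0,0,0]], dr=[[0,0,-1.8],[0,0,-1.8],[0,0,-2],[0,0,-2],[0,0,0]], grip=[0,0,0,0,0])

```text
clock: 8.67
eef_pos: [499.8, 15.8, 157.8]
eef_rot: [[0.171, 0.964, 0.204], [0.037, 0.2, -0.979], [-0.985, 0.175, -0.001]]
ft_force: [-0.4, -0.1, -5.0]
opening: 11.3
```

```bash
python3 sw.py 1 0 104.7 2 10 6 3 1
python3 - <<'E'
from h import *
from cell import *
d=snapshot("side");np.savez("side7.npz",**d);crop(d,240,150,400,270,5,"pics/s7.png")
d=snapshot("top");np.savez("top7.npz",**d);crop(d,235,180,365,320,4,"pics/t7.png")
E
```

```text
8.67 [499.8  15.8 157.8] F [-0.4 -0.1 -5. ] M [-0.05  0.18  0.04] 11.3
org [-26.0, 0.7, 115.6] lip [-113.7, 0.5, 100.0] far [47.8, 0.9, 128.7]
yaw,pitch,roll deg [ 11.74 -10.08   0.07]
10.0 [500.5  15.3 158.1]
{"travel": [[-0.0001, 0.0003, 0.0003], [-0.0, 0.0004, 0.0003]], "dr": [[0.1, -0.0, -0.0], [0.0, -0.1, -0.1]], "grip": [0, 0]}
6.0 [504.1  16.  154.1]
{"travel": [[0.0023, 0.0014, 0.0], [0.0022, 0.0015, 0.0]], "dr": [[-0.0, 0.0, -2.0], [0.0, -0.0, -2.0]], "grip": [0, 0]}
3.0 [506.5  16.5 150.9]
{"travel": [[0.0017, 0.0011, -0.0], [0.0017, 0.0011, -0.0]], "dr": [[-0.0, 0.0, -1.5], [0.0, -0.0, -1.5]], "grip": [0, 0]}
1.0 [508.1  16.8 148.7]
{"travel": [[0.0011, 0.0007, 0.0], [0.0011, 0.0008, 0.0]], "dr": [[0.0, 0.0, -1.0], [0.0, 0.0, -1.0]], "grip": [0, 0]}
```

View pics/s7.png

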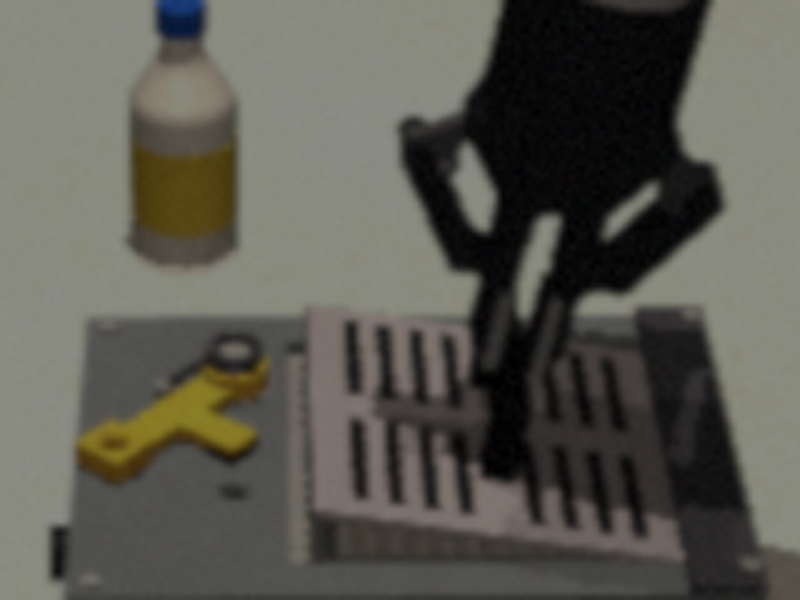

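View pics/t7.png

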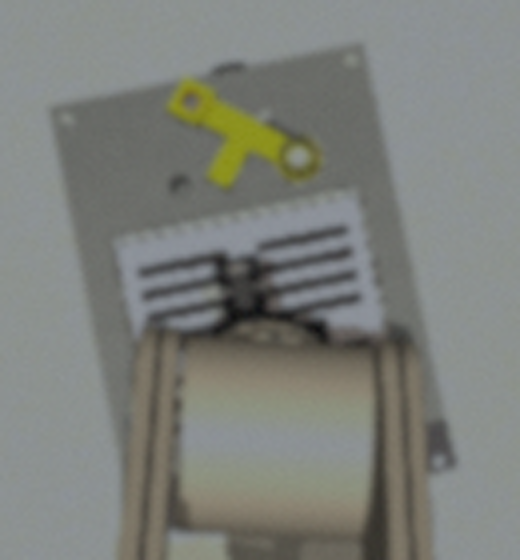

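The top view shows the plate's far edge ((115,240)–(357,190)) centred in the recess mouth, and the side view shows the lip under the ledge. Continuing.

Call:
apply_moves(travel=[[0.0022,0.0017,0.0003],[0.0022,0.0017,0.0002],[0.0017,0.0012,0],[0.0017,0.0012,0],[0,0,0]], dr=[[0,0,-2],[0,0,-2],[0,0,-1.5],[0,0,-1.5],[0,0,0]], grip=[0,0,0,0,0])

```text
clock: 9.18
eef_pos: [505.9, 16.6, 150.8]
eef_rot: [[0.053, 0.978, 0.203], [0.012, 0.203, -0.979], [-0.999, 0.054, -0.001]]
ft_force: [0.7, 0.1, -4.6]
opening: 11.0
```

```bash
python3 sw.py 1 0 104.5 2 3 1.5 0
```

```text
9.18 [505.9  16.6 150.8] F [ 0.7  0.1 -4.6] M [0.05 0.03 0.05] 11.0
org [-25.1, 0.2, 107.9] lip [-114.0, 0.1, 103.1] far [49.8, 0.4, 112.0]
yaw,pitch,roll deg [11.73 -3.11  0.08]
3.0 [506.5  16.5 150.7]
{"travel": [[0.0001, 0.0003, 0.0001], [0.0, 0.0003, 0.0001]], "dr": [[0.1, -0.0, -0.1], [0.0, -0.1, -0.0]], "grip": [0, 0]}
1.5 [507.7  16.8 149.1]
{"travel": [[0.0008, 0.0006, -0.0], [0.0009, 0.0005, 0.0]], "dr": [[-0.0, -0.0, -0.8], [0.0, 0.0, -0.7]], "grip": [0, 0]}
0.0 [508.8  17.  147.4]
{"travel": [[0.0008, 0.0006, 0.0], [0.0009, 0.0005, 0.0]], "dr": [[0.0, 0.0, -0.7], [0.0, -0.0, -0.8]], "grip": [0, 0]}
```

Call:
apply_moves(travel=[[0.0009,0.0007,0.0001],[0.0009,0.0006,0.0001],[0.0008,0.0005,0],[0.0008,0.0005,0],[0,0,0]], dr=[[0,0,-0.8],[0,0,-0.8],[0,0,-0.7],[0,0,-0.8],[0,0,0]], grip=[0,0,0,0,0])

```text
clock: 9.6
eef_pos: [508.5, 16.8, 147.7]
eef_rot: [[-0.001, 0.979, 0.203], [0.001, 0.203, -0.979], [-1.0, -0.0, -0.001]]
ft_force: [0.0, -0.1, -3.8]
opening: 11.2
```

```bash
python3 st.py
```

```text
9.6 [508.5  16.8 147.7] F [ 0.  -0.1 -3.8] M [-0.03 -0.    0.02] 11.2
org [-24.8, -0.1, 104.8] lip [-113.8, -0.3, 104.8] far [50.2, 0.1, 104.8]
yaw,pitch,roll deg [11.72  0.02  0.06]
```

Flat within 0.1°, still carried at 104.8. I'll lower it the last millimetre.

Call:
apply_moves(travel=[[0.0005,0,0],[0.0005,0,0],[0.0005,0,0],[0.0005,0,0],[0,0,0]], dr=[[0,0,0],[0,0,0],[0,0,0],[0,0,0],[0,0,0]], grip=[0,0,0,0,0])

```text
clock: 10.02
eef_pos: [508.2, 16.8, 146.9]
eef_rot: [[0.0, 0.979, 0.203], [0.001, 0.203, -0.979], [-1.0, 0.001, -0.001]]
ft_force: [-4.0, 0.1, 9.1]
opening: 11.3
```

```bash
python3 st.py
```

```text
10.02 [508.2  16.8 146.9] F [-4.   0.1  9.1] M [0.07 0.62 0.06] 11.3
org [-25.1, -0.1, 103.9] lip [-114.1, -0.2, 103.9] far [49.9, 0.1, 104.0]
yaw,pitch,roll deg [11.72 -0.04  0.06]
```

Seated: underside at 103.9, level, pressing about 13 N. I'll ease off and release.

Call:
apply_moves(travel=[[-0.001,0,0],[0,0,0],[0,0,0],[0,0,0],[0,0,0]], dr=[[0,0,0],[0,0,0],[0,0,0],[0,0,0],[0,0,0]], grip=[0,45,45,45,45])

```text
clock: 10.43
eef_pos: [508.3, 16.7, 146.8]
eef_rot: [[0.0, 0.979, 0.203], [0.001, 0.203, -0.979], [-1.0, 0.0, -0.001]]
ft_force: [-0.6, 0.1, 0.0]
opening: 38.8
```

Call:
apply_moves(travel=[[-0.01,0,0],[-0.02,0,0],[-0.03,0,0],[-0.04,0,0],[-0.04,0,0]], dr=[[0,0,0],[0,0,0],[0,0,0],[0,0,0],[0,0,0]], grip=[45,45,45,45,45])

```text
clock: 10.85
eef_pos: [507.3, 16.6, 288.4]
eef_rot: [[-0.002, 0.979, 0.203], [0.001, 0.203, -0.979], [-1.0, -0.002, -0.001]]
ft_force: [0.4, 0.6, -0.1]
opening: 38.4
```

Run:
```python
from h import *
from cell import *
st=read_state();print(np.round(st["eef_pos"],1),np.round(st["ft_force"],1),np.round(st["joint_pos"],2))
d=snapshot("side");np.savez("side8.npz",**d);crop(d,240,150,400,270,5,"pics/s8.png")
d=snapshot("top");np.savez("top8.npz",**d);crop(d,235,180,365,320,4,"pics/t8.png")
```

```text
[507.3  16.6 288.4] [ 0.4  0.6 -0.1] [ 0.01  0.19  1.83  0.    1.12 -0.2 ]
```

View pics/s8.png

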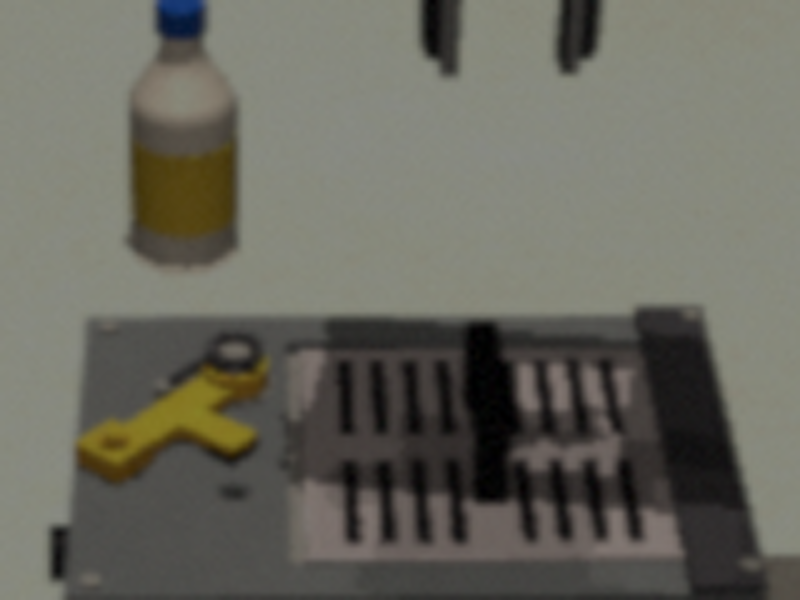

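The cover lies flat in the recess, far edge flush (crop (295,345)–(300,555)) and lip side under the ledge. Now the pin.

Run:
```python
from meas2 import *
# stand
for P,d,n in((Pt,t,"top"),(Ps,s,"side")):
    inb=(P[...,0]>380)&(P[...,0]<520)&(P[...,1]>240)&(P[...,1]<430)
    m=(inb&(abs(P[...,2]-40)<5)).astype(np.uint8)
    m2=cv2.morphologyEx((inb&(P[...,2]>34)).astype(np.uint8),cv2.MORPH_OPEN,np.ones((3,3)))
    cs,_=cv2.findContours(m2,cv2.RETR_EXTERNAL,cv2.CHAIN_APPROX_NONE);c=max(cs,key=cv2.contourArea)[:,0].astype(float)
    W=np.array([onz(d,u,v,40)[:2] for u,v in c])
    x,e=fitrect(W,60,120,(457,331,0.12));
    ex=np.array([np.cos(x[2]),np.sin(x[2])]);ey=np.array([-ex[1],ex[0]])
    print(n,"stand",x.round(2),e.round(2),"yaw deg",np.degrees(x[2]).round(1),"hole-",(x[:2]-35*ey).round(1),"hole+",(x[:2]+35*ey).round(1))
    # pin: depth points near top of grip
    H=hsv(d);red=(cv2.inRange(H,(0,100,40),(7,255,255))|cv2.inRange(H,(173,100,40),(180,255,255)))>0
    m=red&inb&(P[...,2]>62)
    v,u=np.nonzero(m);q=P[m];hi=P[red&inb&(P[...,2]>75)]
    print("  red pts",m.sum(),"mean",q.mean(0).round(1),"range x",q[:,0].min().round(1),q[:,0].max().round(1),"y",q[:,1].min().round(1),q[:,1].max().round(1),"hi",len(hi),hi.mean(0).round(1))
# triangulate top disc: extreme ellipse by eye
print(tri(t,(186.2,283.6),s,(338.9,356.0)))
R,tt=cam(t)[:2];print("top cam",-R.T@tt);R,tt=cam(s)[:2];print("side cam",-R.T@tt)
print(onz(t,186.5,283.3,75))
```

```text
top stand [ 4.5551e+02  3.3634e+02  1.8000e-01 -1.0400e+00] 1.48 yaw deg 10.1 hole- [461.7 301.9] hole+ [449.3 370.8]
  red pts 40 mean [460.5 309.3  78.4] range x 442.2 468.8 y 292.3 368.8 hi 31 [460.4 311.4  80.8]
side stand [4.5631e+02 3.3562e+02 1.8000e-01 7.0000e-02] 4.68 yaw deg 10.1 hole- [462.4 301.2] hole+ [450.2 370.1]
  red pts 154 mean [459.2 320.   78.8] range x 439.9 471.2 y 292.4 378.9 hi 102 [458.2 322.7  83.8]
(array([462.80805606, 298.26865718,  73.75368365]), np.float64(0.9497775695550329))
top cam [4.49098343e+02 9.36961002e-01 1.28129583e+03]
side cam [408.02483492 965.20159911 778.2850405 ]
[463.06430868 297.19749014  75.        ]
```

```bash
python3 - <<'E'
from meas2 import *
for d,bx,n in((t,(176,274,200,294),"top"),(s,(326,345,352,376),"side")):
    x0,y0,x1,y1=bx;k=8
    im=cv2.resize(d["frame"][y0:y1,x0:x1],None,fx=k,fy=k,interpolation=cv2.INTER_CUBIC).astype(int)
    r=im[...,0]-np.maximum(im[...,1],im[...,2]);
    m=(r>0.45*r.max()).astype(np.uint8)
    # drop orange: require G not >> B
    m&=((im[...,1]-im[...,2])<25).astype(np.uint8)
    nl,l,st,c=cv2.connectedComponentsWithStats(m);i=1+np.argmax(st[1:,4]);v,u=np.nonzero(l==i)
    u=(u+.5)/k-.5+x0;v=(v+.5)/k-.5+y0
    print(n,"u",u.min(),u.max(),"v",v.min(),v.max(),"c",u.mean(),v.mean(),"rmax",r.max())
    for uu,vv in((u.min(),v[u==u.min()].mean()),(u.max(),v[u==u.max()].mean()),(u[v==v.min()].mean(),v.min()),(u[v==v.max()].mean(),v.max())):
        print("   ",round(uu,1),round(vv,1),"z78",onz(d,uu,vv,78).round(1)[:2],"z44",onz(d,uu,vv,44).round(1)[:2])
E
python3 - <<'E'
from h import *
import sys;sys.path.insert(0,'.')
d=load("side0.npz")
print("expected px for pin at",*[ (y,proj(d,(462.5,y,78)).round(1),proj(d,(462.5,y,40)).round(1)) for y in(298,300,302)])
d=load("top0.npz")
print("expected px top",*[ (y,proj(d,(462.5,y,78)).round(1),proj(d,(462.5,y,40)).round(1)) for y in(298,300,302)])
E
```

```text
top u 182.1875 189.6875 v 280.4375 286.1875 c 185.90049493554326 283.3883517495396 rmax 96
    182.2 283.5 z78 [462.6 307.2] z44 [463.  315.8]
    189.7 283.6 z78 [462.2 288.5] z44 [462.5 296.6]
    185.7 280.4 z78 [470.2 298.6] z44 [470.8 307. ]
    186.0 286.2 z78 [455.8 297.6] z44 [456. 306.]
side u 334.3125 344.0625 v 351.8125 372.5625 c 338.81932199832073 361.22011439966417 rmax 107
    334.3 356.7 z78 [470.3 305.3] z44 [473.3 273.3]
    344.1 355.4 z78 [454.6 299.5] z44 [456.9 267.1]
    338.8 351.8 z78 [464.3 292.9] z44 [467.1 260.3]
    337.7 372.6 z78 [460.2 338.5] z44 [462.7 308.1]
expected px for pin at (298, array([339.5, 354.2]), array([338.5, 369.8])) (300, array([339.3, 355. ]), array([338.3, 370.6])) (302, array([339.2, 355.9]), array([338.2, 371.5]))
expected px top (298, array([185.9, 283.5]), array([189.5, 283.7])) (300, array([185.1, 283.5]), array([188.7, 283.7])) (302, array([184.3, 283.5]), array([188. , 283.7]))
```

Call:
apply_moves(travel=[[0.01,0.0015,-0.03],[0.017,0.0015,-0.036],[0.02,0.002,-0.036],[0.02,0.002,-0.036],[0.02,0.002,-0.036]], dr=[[0,0,0],[0,0,0],[0,0,0],[0,0,0],[0,0,0]], grip=[45,45,45,45,45])

```text
clock: 11.37
eef_pos: [481.1, 190.3, 199.5]
eef_rot: [[0.001, 0.979, 0.203], [0.001, 0.203, -0.979], [-1.0, 0.001, -0.001]]
ft_force: [1.2, 0.4, -0.9]
opening: 38.5
```

Call:
apply_moves(travel=[[0.02,0.0015,-0.036],[0.02,0.0015,-0.036],[0.01,0.0015,-0.03],[0,0,-0.01],[0,0,0]], dr=[[0,0,0],[0,0,0],[0,0,0],[0,0,0],[0,0,0]], grip=[45,45,45,45,45])

```text
clock: 11.78
eef_pos: [462.4, 301.4, 149.4]
eef_rot: [[-0.001, 0.978, 0.206], [0.001, 0.206, -0.978], [-1.0, -0.001, -0.001]]
ft_force: [0.6, -1.4, 0.7]
opening: 38.7
```

Run:
```python
from h import *
from cell import *
st=read_state();p=np.array(st["eef_pos"]);R=np.array(st["eef_rot"]);print(p.round(1),np.round(st["ft_force"],1),np.round(st["joint_pos"],2))
print("to go tool mm",(R.T@(np.array([462.7,299.5,72])-p)).round(1))
d=snapshot("side");np.savez("side9.npz",**d);crop(d,270,280,420,410,5,"pics/s9.png")
d=snapshot("top");np.savez("top9.npz",**d);crop(d,235,180,365,320,4,"pics/t9.png");crop(d,140,230,240,310,6,"pics/t9b.png")
for tip in((0,20),(0,-20)): pass
for y in (20,-20): print("finger tip px",y,proj(d,p+R@[25,y,0]).round(1))
```

```text
[462.4 301.4 149.4] [ 0.6 -1.4  0.7] [0.56 0.43 1.85 0.   0.86 0.35]
to go tool mm [77.4  0.   2. ]
finger tip px 20 [178.1 275.3]
finger tip px -20 [181.2 291.6]
```

View pics/s9.png

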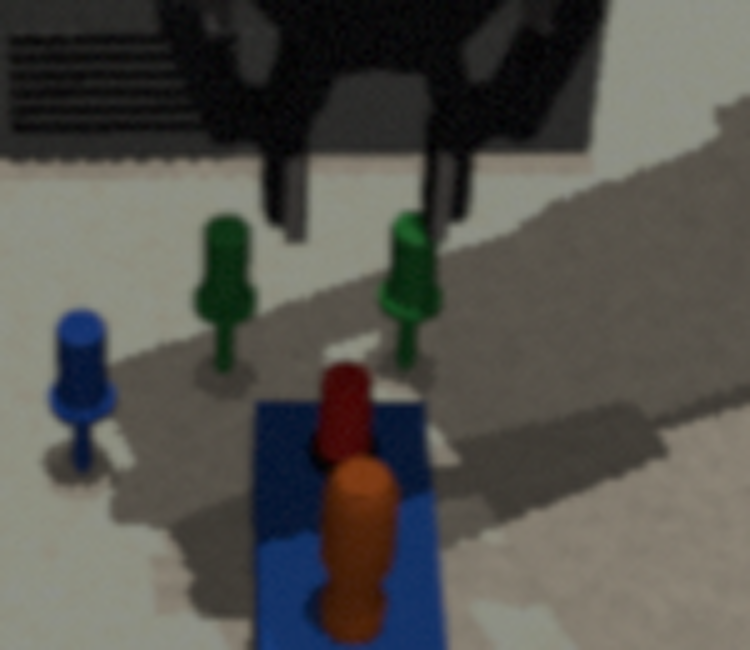

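View pics/t9.png

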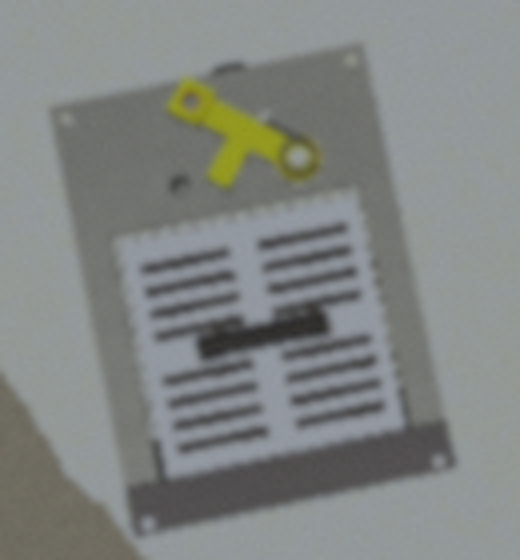

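The top view shows the cover seated squarely with the handle in the middle. In the side view the gripper fingers (crop u 290 and 440) are above the red pin (346,370). I'll check that offset.

Run:
```python
from h import *
d=load("side9.npz")
p=np.array([462.4,301.4,149.4]);R=np.array([[-0.001,.978,.206],[.001,.206,-.978],[-1,-.001,-.001]])
for y in(19.3,-19.3,0):
    for x in (15,25): print(x,y,((proj(d,p+R@[x,y,0])-[270,280])*5).round(0))
print(((proj(d,(462.4,301.4,78))-[270,280])*5).round(0))
```

```text
15 19.3 [295. 256.]
25 19.3 [294. 279.]
15 -19.3 [414. 255.]
25 -19.3 [412. 277.]
15 0 [355. 256.]
25 0 [353. 278.]
[346. 378.]
```

View pics/t9b.png

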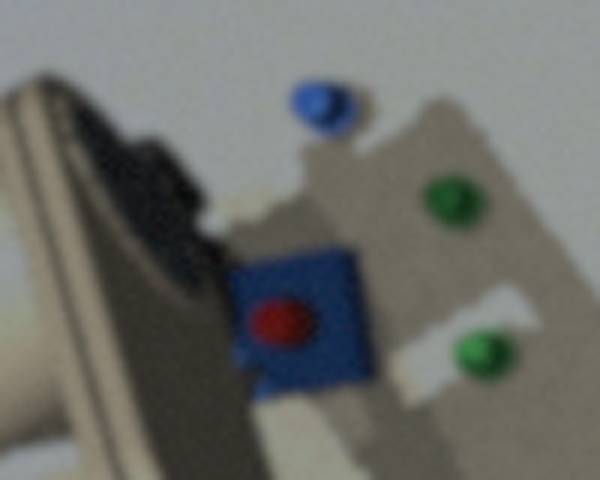

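Call:
apply_moves(travel=[[0.02,0.001,0.001],[0.02,0.001,0.001],[0.018,0,0],[0.013,0,0],[0.006,0,0]], dr=[[0,0,0],[0,0,0],[0,0,0],[0,0,0],[0,0,0]], grip=[45,45,45,45,45])

```text
clock: 12.3
eef_pos: [465.6, 295.9, 72.3]
eef_rot: [[-0.001, 0.98, 0.201], [0.0, 0.201, -0.98], [-1.0, -0.001, -0.0]]
ft_force: [-0.0, -0.0, 0.5]
opening: 38.6
```

Call:
apply_moves(travel=[[0,0,0]], dr=[[0,0,0]], grip=[45])

```text
clock: 12.38
eef_pos: [465.6, 296.3, 72.6]
eef_rot: [[-0.002, 0.98, 0.201], [0.0, 0.201, -0.98], [-1.0, -0.002, -0.0]]
ft_force: [-0.1, -0.6, 0.9]
opening: 38.5
```

Run:
```python
from h import *
from cell import *
st=read_state();print(np.round(st["eef_pos"],1),np.round(st["ft_force"],1),np.round(st["moment"],2))
d=snapshot("side");np.savez("side10.npz",**d);crop(d,270,280,420,410,5,"pics/s10.png")
```

```text
[465.6 296.3  72.6] [-0.1 -0.6  0.9] [-0.03  0.01  0.01]
```

View pics/s10.png

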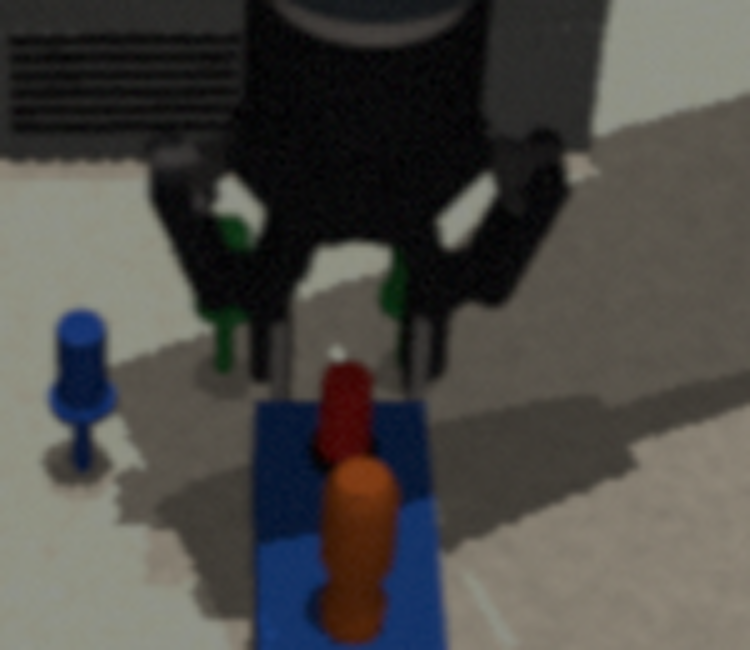

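Call:
apply_moves(travel=[[0,0,-0.004],[0,0,0],[0,0,0]], dr=[[0,0,0],[0,0,0],[0,0,0]], grip=[45,45,45])

```text
clock: 12.68
eef_pos: [465.3, 302.4, 74.1]
eef_rot: [[0.001, 0.979, 0.203], [0.002, 0.203, -0.979], [-1.0, 0.002, -0.002]]
ft_force: [-0.9, 0.5, -0.1]
opening: 38.5
```

Call:
apply_moves(travel=[[0,0,0],[0,0,0],[0,0,0],[0,0,0],[0,0,0]], dr=[[0,0,0],[0,0,0],[0,0,0],[0,0,0],[0,0,0]], grip=[0,0,0,0,0])

```text
clock: 13.1
eef_pos: [464.8, 302.2, 73.7]
eef_rot: [[0.0, 0.979, 0.203], [0.001, 0.203, -0.979], [-1.0, 0.0, -0.001]]
ft_force: [-1.0, -1.1, 4.8]
opening: 14.3
```

Run:
```python
from h import *
from cell import *
st=read_state();print(np.round(st["eef_pos"],1),np.round(st["ft_force"],1),np.round(st["moment"],2))
d=snapshot("side");np.savez("side11.npz",**d);crop(d,270,280,420,410,5,"pics/s11.png")
```

```text
[464.8 302.2  73.7] [-1.  -1.1  4.8] [-0.06  0.24 -0.01]
```

View pics/s11.png

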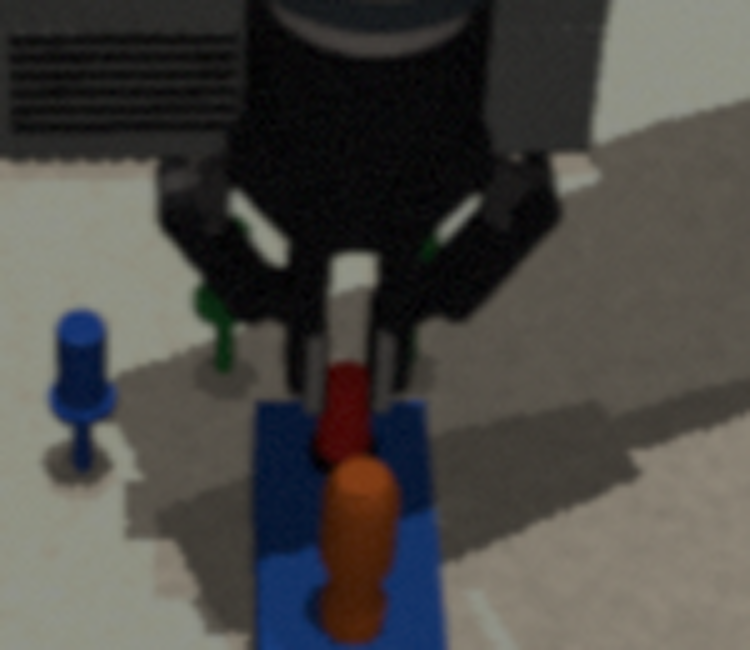

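The fingers hold the red grip (crop (346,400)) and the opening settled at 14.3 mm, with the same −3 mm reading offset as on the handle. I'll lift it out.

Call:
apply_moves(travel=[[-0.01,0,0],[-0.015,0,0],[-0.02,0,0],[-0.025,0,0],[-0.025,0,0]], dr=[[0,0,0],[0,0,0],[0,0,0],[0,0,0],[0,0,0]], grip=[0,0,0,0,0])

```text
clock: 13.57
eef_pos: [464.3, 301.6, 169.2]
eef_rot: [[-0.001, 0.979, 0.203], [0.0, 0.203, -0.979], [-1.0, -0.001, -0.001]]
ft_force: [-0.2, 0.4, -0.4]
opening: 14.4
```

Call:
apply_moves(travel=[[-0.025,0,0],[-0.02,0,0],[-0.01,0,0],[0,0,0]], dr=[[0,0,0],[0,0,0],[0,0,0],[0,0,0]], grip=[0,0,0,0])

```text
clock: 13.9
eef_pos: [465.9, 302.6, 225.8]
eef_rot: [[0.004, 0.979, 0.203], [0.004, 0.203, -0.979], [-1.0, 0.005, -0.003]]
ft_force: [0.2, 0.2, -1.0]
opening: 14.2
```

Run:
```python
from h import *
from cell import *
st=read_state();p=np.array(st["eef_pos"]);R=np.array(st["eef_rot"]);print(p.round(1),R.round(3).tolist(),np.round(st["ft_force"],1),np.round(st["moment"],2))
d=snapshot("side");np.savez("side12.npz",**d);crop(d,280,210,400,360,5,"pics/s12.png")
for x in (-10,0,6,25,67.7-34,67.7): print(x,((proj(d,p+R@[x,0,0])-[280,210])*5).round(0))
```

```text
[465.9 302.6 225.8] [[0.004, 0.979, 0.203], [0.004, 0.203, -0.979], [-1.0, 0.005, -0.003]] [ 0.2  0.2 -1. ] [0.02 0.03 0.  ]
-10 [309. 362.]
0 [307. 388.]
6 [306. 403.]
25 [303. 450.]
33.7 [301. 472.]
67.7 [296. 553.]
```

View pics/s12.png

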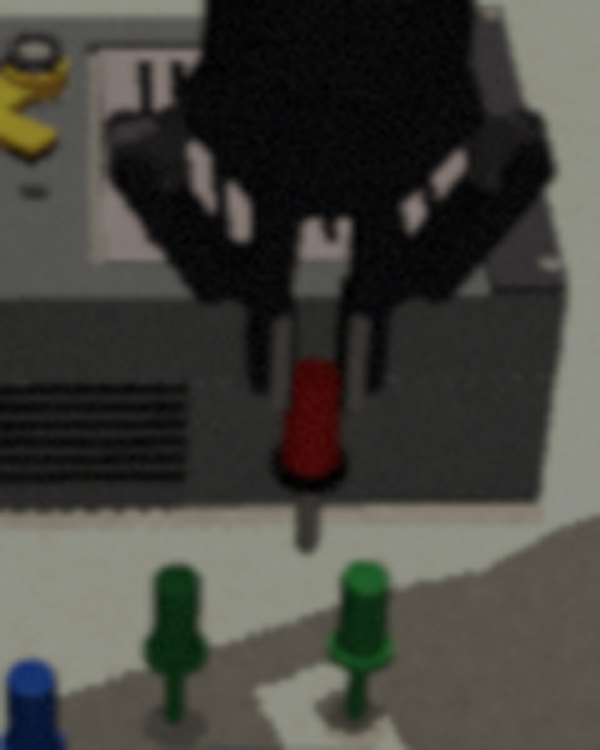

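The pin hangs upright in the grip with its tip at crop (307,548), about 2 px from the predicted (296,553). Next is the eye's image position.

Run:
```python
from hook import *
from h import *
s8=load("side9.npz");t9=load("top9.npz")
E=Ro.from_euler('z',YAW);W=lambda x,y,z:O+E.apply([x,y,z])
pv=np.array([75,-45.])
for th in(0.70,0.66):
    e=W(75+75*np.sin(th),-45+75*np.cos(th),122);print(th,"eye",e.round(1),"side",proj(s8,e).round(1),"top",proj(t9,e).round(1))
h=W(75,30,110);print("hole",h.round(1),proj(s8,h).round(1),proj(t9,h).round(1))
p=W(75,-45,131);print("hubtop",p.round(1),proj(s8,p).round(1),proj(t9,p).round(1))
for z in(110,):
  for c in((140,100),(140,-100)): print("deck corner",proj(s8,W(*c,z)).round(1),proj(t9,W(*c,z)).round(1))
crop(s8,245,215,305,260,12,"pics/s9e.png");crop(t9,265,190,325,235,12,"pics/t9e.png")
```

```text
0.7 eye [651.8  55.4 122. ] side [262.9 238.5] top [282.  205.4]
0.66 eye [649.1  56.8 122. ] side [264.  239.1] top [281.5 206.4]
hole [600.9  63.  110. ] [286.9 248.4] [279.2 226.5]
hubtop [616.  -10.5 131. ] [286.9 219.2] [308.9 219.1]
deck corner [252.5 270.2] [246.3 206.9]
deck corner [257.3 213.6] [325.  190.6]
```

View pics/s9e.png

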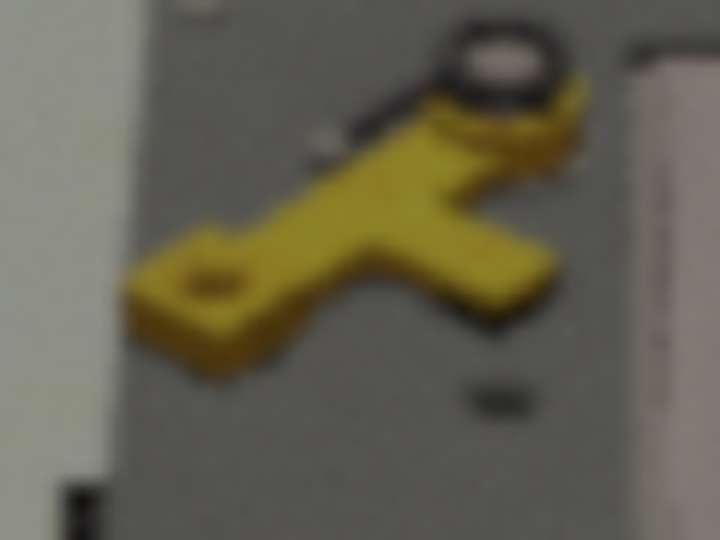

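View pics/t9e.png

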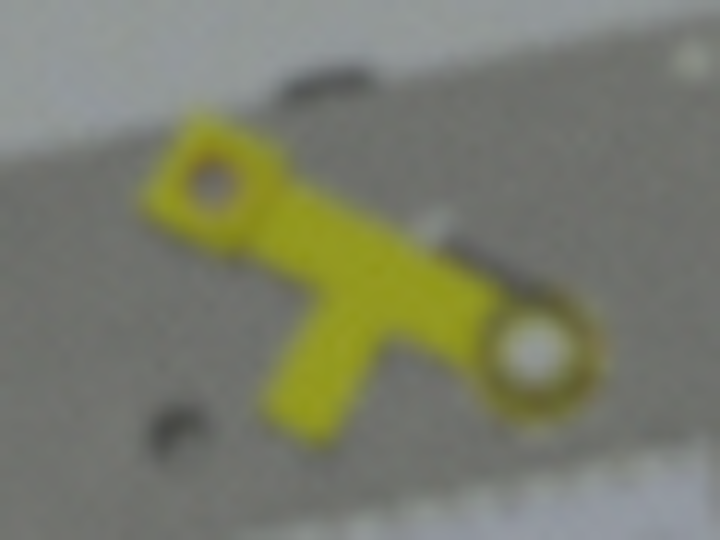

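Call:
apply_moves(travel=[[0,0.008,0.018],[0,0.015,0.031],[0,0.016,0.034],[0,0.016,0.034],[0,0.016,0.034]], dr=[[0,0,0],[0,0,0],[0,0,0],[0,0,0],[0,0,0]], grip=[0,0,0,0,0])

```text
clock: 14.37
eef_pos: [564.6, 166.8, 220.9]
eef_rot: [[-0.003, 0.979, 0.204], [0.0, 0.204, -0.979], [-1.0, -0.003, -0.001]]
ft_force: [1.4, -0.4, -1.4]
opening: 14.3
```

Call:
apply_moves(travel=[[0,0.016,0.034],[0,0.016,0.034],[0,0.015,0.031],[0,0.01,0.02],[0,0.005,0.01]], dr=[[0,0,0],[0,0,0],[0,0,0],[0,0,0],[0,0,0]], grip=[0,0,0,0,0])

```text
clock: 14.78
eef_pos: [652.5, 51.9, 220.4]
eef_rot: [[-0.003, 0.98, 0.201], [0.0, 0.201, -0.98], [-1.0, -0.003, -0.001]]
ft_force: [-0.6, 0.8, -1.5]
opening: 14.9
```

Run:
```python
from cell import *
import numpy as np
st=read_state();p=np.array(st["eef_pos"]);R=np.array(st["eef_rot"]);print(p.round(1),R.round(3).tolist(),np.round(st["ft_force"],1))
print("to go",(R.T@(np.array([652.9,55.6,203])-p)).round(1))
```

```text
[652.5  51.9 220.4] [[-0.003, 0.98, 0.201], [0.0, 0.201, -0.98], [-1.0, -0.003, -0.001]] [-0.6  0.8 -1.5]
to go [17.4  1.2 -3.5]
```

Call:
apply_moves(travel=[[0.006,0.0005,-0.002],[0.006,0.0005,-0.0015],[0.005,0,0],[0,0,0],[0,0,0]], dr=[[0,0,0],[0,0,0],[0,0,0],[0,0,0],[0,0,0]], grip=[0,0,0,0,0])

```text
clock: 15.2
eef_pos: [651.0, 59.6, 205.0]
eef_rot: [[-0.002, 0.979, 0.205], [0.001, 0.205, -0.979], [-1.0, -0.002, -0.001]]
ft_force: [-0.3, 0.8, -0.9]
opening: 14.5
```

```bash
cat > look.py <<'E'
import sys
from h import *
from cell import *
n=sys.argv[1]
st=read_state();p=np.array(st["eef_pos"]);R=np.array(st["eef_rot"]);print(round(st["clock"],2),p.round(1),R[:,0].round(3),np.round(st["ft_force"],1),np.round(st["moment"],2),round(st["opening"],1))
d=snapshot("side");np.savez(f"side_{n}.npz",**d);crop(d,240,190,305,250,12,f"pics/s_{n}.png")
for x in (33.7,67.7): print(x,proj(d,p+R@[x,0,0]).round(1),((proj(d,p+R@[x,0,0])-[240,190]+.46)*12).round(0))
E
python3 look.py a
python3 - <<'E'
import sys;sys.path.insert(0,'.')
from h import *
from cell import *
d=snapshot("top");crop(d,235,170,365,300,4,"pics/t_a.png")
E
```

```text
15.2 [651.   59.6 205. ] [-0.002  0.001 -1.   ] [-0.3  0.8 -0.9] [-0.   -0.01  0.05] 14.5
33.7 [262.  219.1] [269. 355.]
67.7 [262.6 233.5] [276. 527.]
```

View pics/s_a.png

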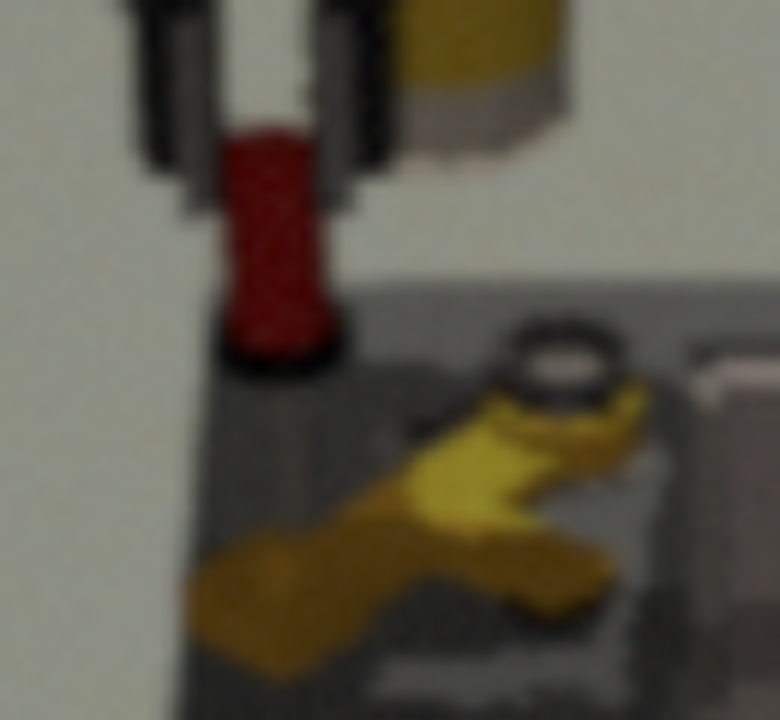

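View pics/t_a.png

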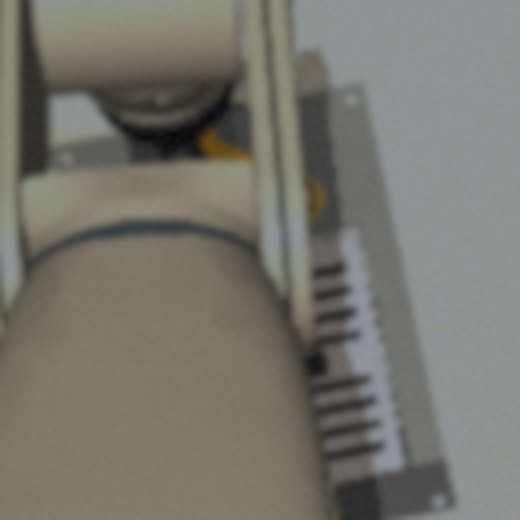

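The top view is blocked by the arm. In the side view the pin hangs over the keeper: collar at crop (280,345), eye somewhere near (270,580) in shade. I'll enhance the contrast.

```bash
cat > enh.py <<'E'
import sys
from h import *
d=load(sys.argv[1]);x0,y0,x1,y1=map(int,sys.argv[3:7])
im=d["frame"][y0:y1,x0:x1,::-1].astype(float);g=np.clip((im-20)*3.0,0,255).astype(np.uint8)
k=int(min(800/(x1-x0),600/(y1-y0)));cv2.imwrite(sys.argv[2],cv2.resize(g,None,fx=k,fy=k,interpolation=cv2.INTER_CUBIC));print("k",k)
E
python3 enh.py side_a.npz pics/s_a2.png 250 212 280 250
```

```text
k 15
```

View pics/s_a2.png

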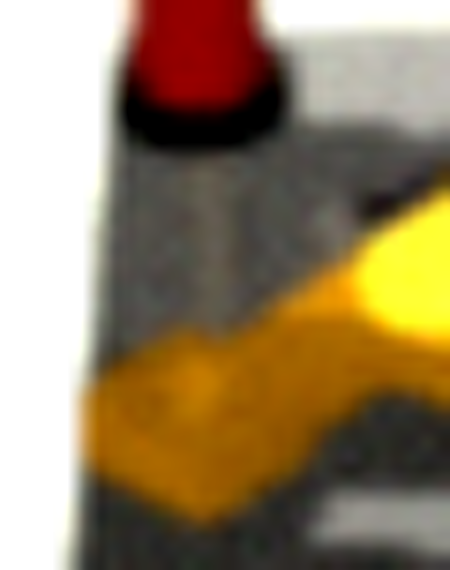

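Run:
```python
from h import *
d=load("side_a.npz");p=np.array([651.0,59.6,205.0])
# predicted silhouettes
def circ(zoff,r): 
    a=np.linspace(0,2*np.pi,200);return np.array([proj(d,p+[r*np.cos(t),r*np.sin(t),-zoff]) for t in a])
for nm,z,r in(("collar bottom",33.7,12),("collar top",29.7,12),("grip top",-4.3,9),("tip",67.7,4),("tip cham",67.7,3)):
    c=circ(z,r);print(nm,"u",c[:,0].min().round(1),c[:,0].max().round(1),"v",c[:,1].min().round(1),c[:,1].max().round(1))
im=d["frame"].astype(int)
print("row gray along column 264:",[(v,im[v,262:267].sum(1).tolist()) for v in range(218,242)])
r=im[...,0]-np.maximum(im[...,1],im[...,2])
m=(r[190:230,250:280]>25);v,u=np.nonzero(m);print("red u",250+u.min(),250+u.max(),"v",190+v.min(),190+v.max())
g=im.sum(2)
for v in (216,217,218,219,220,221,222): print(v,g[v,254:274].tolist())
J=[(proj(d,(652+dx,56+dy,122))-proj(d,(652,56,122))).round(3) for dx,dy in((1,0),(0,1))];print("J",J)
```

```text
collar bottom u 255.8 268.1 v 215.8 222.5
collar top u 255.7 268.1 v 214.1 220.8
grip top u 256.6 266.0 v 200.1 204.9
tip u 260.5 264.5 v 232.3 234.6
tip cham u 261.0 264.0 v 232.6 234.3
row gray along column 264: [(218, [78, 75, 72, 73, 39]), (219, [40, 36, 46, 36, 18]), (220, [10, 26, 17, 15, 21]), (221, [47, 45, 50, 49, 76]), (222, [107, 112, 118, 126, 123]), (223, [138, 147, 142, 134, 138]), (224, [140, 149, 146, 143, 135]), (225, [141, 151, 145, 135, 126]), (226, [133, 145, 150, 135, 126]), (227, [136, 144, 148, 137, 126]), (228, [138, 145, 152, 136, 126]), (229, [136, 142, 149, 134, 128]), (230, [135, 148, 148, 140, 130]), (231, [133, 142, 147, 141, 133]), (232, [137, 145, 146, 142, 130]), (233, [139, 142, 144, 133, 139]), (234, [141, 138, 145, 139, 141]), (235, [142, 143, 142, 139, 139]), (236, [154, 159, 146, 149, 137]), (237, [155, 162, 158, 137, 139]), (238, [153, 160, 150, 140, 140]), (239, [153, 152, 140, 129, 129]), (240, [138, 142, 134, 139, 136]), (241, [137, 141, 134, 139, 135])]
red u 258 267 v 201 219
216 [415, 405, 362, 245, 122, 82, 80, 81, 79, 90, 85, 83, 71, 67, 102, 176, 235, 249, 250, 243]
217 [414, 407, 354, 223, 92, 53, 68, 91, 97, 84, 81, 74, 56, 47, 76, 157, 229, 246, 242, 246]
218 [412, 407, 352, 207, 70, 40, 63, 82, 78, 75, 72, 73, 39, 23, 60, 147, 227, 246, 245, 244]
219 [417, 404, 347, 198, 56, 24, 28, 33, 40, 36, 46, 36, 18, 11, 71, 147, 209, 229, 226, 225]
220 [414, 406, 349, 202, 86, 30, 15, 4, 10, 26, 17, 15, 21, 48, 89, 134, 154, 169, 165, 165]
221 [412, 406, 343, 206, 114, 86, 57, 47, 47, 45, 50, 49, 76, 104, 120, 132, 141, 136, 136, 134]
222 [414, 391, 322, 200, 139, 128, 123, 111, 107, 112, 118, 126, 123, 125, 134, 131, 134, 133, 138, 139]
J [array([-0.484, -0.055]), array([-0.119,  0.279])]
```

Call:
apply_moves(travel=[[0.002,0.001,0.002],[0.003,0.001,0.002],[0.003,0.001,0.002],[0.003,0,0],[0,0,0]], dr=[[0,0,0],[0,0,0],[0,0,0],[0,0,0],[0,0,0]], grip=[0,0,0,0,0])

```text
clock: 15.72
eef_pos: [655.9, 52.8, 193.8]
eef_rot: [[-0.002, 0.979, 0.203], [0.001, 0.203, -0.979], [-1.0, -0.001, -0.001]]
ft_force: [0.3, -0.2, -1.2]
opening: 14.4
```

```bash
python3 look.py b; python3 enh.py side_b.npz pics/s_b2.png 250 212 280 250
```

```text
15.72 [655.9  52.8 193.8] [-0.002  0.001 -1.   ] [ 0.3 -0.2 -1.2] [ 0.04 -0.05 -0.06] 14.4
33.7 [260.6 221.8] [252. 387.]
67.7 [261.2 235.9] [259. 557.]
k 15
```

View pics/s_b2.png

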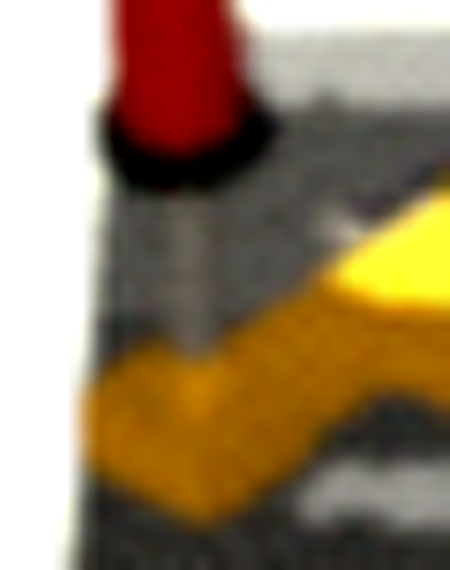

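Run:
```python
from h import *
for n in("side9.npz","side_b.npz"):
    im=load(n)["frame"];print(n)
    for v in range(230,246): print(v," ".join("%3d/%3d/%3d"%tuple(im[v,u]) for u in range(256,270)))
    print("range");rz=load(n)["range_z"]
    for v in range(228,246): print(v,rz[v,256:270].round(0).astype(int).tolist())
```

```text
side9.npz
230 100/100/ 95  88/ 87/ 84  85/ 85/ 81  84/ 84/ 80  85/ 83/ 81  84/ 83/ 80  85/ 84/ 81  83/ 83/ 80  84/ 83/ 81  84/ 84/ 81  85/ 83/ 80  86/ 84/ 82  86/ 84/ 81  88/ 86/ 77
231  99/ 99/ 93  86/ 85/ 82  85/ 84/ 81  84/ 83/ 79  85/ 84/ 80  86/ 85/ 82  85/ 85/ 81  84/ 83/ 81  83/ 83/ 80  84/ 84/ 80  84/ 84/ 79  89/ 87/ 79  95/ 90/ 75 104/ 98/ 68
232  97/ 98/ 93  86/ 84/ 82  86/ 85/ 82  86/ 85/ 82  85/ 86/ 81  86/ 86/ 81  86/ 85/ 78  86/ 85/ 80  84/ 84/ 80  85/ 84/ 81  90/ 88/ 78 101/ 97/ 71 117/109/ 59 129/117/ 47
233  95/ 95/ 90  86/ 85/ 83  85/ 84/ 81  86/ 86/ 80  90/ 87/ 78  96/ 92/ 74  99/ 94/ 69  95/ 91/ 74  91/ 89/ 76  95/ 92/ 74 106/100/ 70 120/112/ 57 133/121/ 44 138/126/ 38
234  95/ 95/ 91  86/ 86/ 82  88/ 86/ 78  95/ 91/ 76 105/ 98/ 68 119/108/ 59 125/113/ 53 119/107/ 55 114/105/ 61 120/111/ 57 130/119/ 48 137/124/ 44 140/127/ 38 140/127/ 37
235  94/ 93/ 87  93/ 90/ 78 103/ 97/ 72 117/106/ 59 127/113/ 49 133/117/ 40 137/121/ 39 135/119/ 39 134/119/ 43 138/124/ 44 139/125/ 38 140/127/ 38 140/127/ 37 141/127/ 38
236 104/100/ 80 110/102/ 63 123/111/ 53 132/116/ 44 131/11
[... 6937 characters left out ...]
1147, 1145, 1141, 1145, 1150, 1148, 1154, 1151, 1144, 1143, 1143, 1146, 1142]
239 [1141, 1144, 1138, 1142, 1145, 1154, 1151, 1153, 1148, 1143, 1140, 1137, 1139, 1142]
240 [1145, 1142, 1135, 1136, 1139, 1139, 1137, 1138, 1138, 1137, 1142, 1143, 1143, 1142]
241 [1145, 1146, 1139, 1136, 1136, 1134, 1134, 1135, 1131, 1136, 1136, 1142, 1145, 1146]
242 [1150, 1143, 1144, 1140, 1134, 1133, 1134, 1134, 1136, 1132, 1139, 1140, 1139, 1144]
243 [1154, 1146, 1141, 1141, 1142, 1138, 1138, 1133, 1132, 1137, 1137, 1143, 1148, 1149]
244 [1148, 1143, 1147, 1141, 1141, 1136, 1135, 1133, 1140, 1140, 1143, 1141, 1147, 1143]
245 [1140, 1146, 1143, 1144, 1145, 1140, 1138, 1141, 1131, 1137, 1145, 1147, 1143, 1146]
```

Run:
```python
from h import *
d=load("side_a.npz");rz=d["range_z"]
for v in list(range(196,206))+list(range(216,242)): print(v,rz[v,254:272].round(0).astype(int).tolist())
print("b")
rz=load("side_b.npz")["range_z"]
for v in list(range(198,209))+list(range(218,228)): print(v,rz[v,254:272].round(0).astype(int).tolist())
```

```text
196 [1073, 1068, 1067, 1068, 1077, 1516, 1508, 1510, 1512, 1515, 1513, 1513, 1070, 1070, 1070, 1072, 1076, 1074]
197 [1076, 1067, 1069, 1072, 1075, 1512, 1507, 1510, 1518, 1518, 1506, 1511, 1068, 1069, 1073, 1070, 1071, 1075]
198 [1077, 1070, 1069, 1073, 1074, 1507, 1506, 1512, 1505, 1502, 1503, 1511, 1071, 1072, 1070, 1070, 1074, 1079]
199 [1076, 1073, 1071, 1071, 1077, 1501, 1503, 1499, 1499, 1503, 1505, 1498, 1079, 1073, 1072, 1074, 1074, 1078]
200 [1081, 1074, 1073, 1076, 1070, 1498, 1503, 1097, 1095, 1099, 1095, 1494, 1075, 1076, 1075, 1075, 1078, 1079]
201 [1081, 1073, 1075, 1077, 1073, 1093, 1095, 1095, 1091, 1093, 1095, 1092, 1078, 1077, 1079, 1075, 1082, 1083]
202 [1080, 1078, 1074, 1074, 1073, 1091, 1091, 1090, 1087, 1090, 1090, 1091, 1075, 1077, 1077, 1079, 1084, 1082]
203 [1078, 1073, 1079, 1074, 1079, 1088, 1084, 1085, 1082, 1089, 1082, 1085, 1079, 1079, 1075, 1081, 1082, 1084]
204 [1085, 1080, 1075, 1082, 1082, 1084, 1087, 1082, 1082, 1082, 1084, 1090, 1079, 1080, 1079, 1075, 1087, 1084]
205 [1476, 1081, 1080, 1078, 1084, 1088, 1086, 1087, 1082, 1083, 1084, 1084, 1084, 
[... 4633 characters left out ...]
, 1221, 1220, 1215, 1218]
222 [1417, 1410, 1121, 1117, 1116, 1115, 1111, 1111, 1116, 1113, 1111, 1113, 1113, 1123, 1212, 1214, 1215, 1213]
223 [1409, 1411, 1409, 1119, 1112, 1116, 1111, 1114, 1116, 1113, 1115, 1111, 1116, 1210, 1211, 1208, 1212, 0]
224 [1401, 1406, 1405, 1205, 1204, 1113, 1114, 1116, 1112, 1113, 1116, 1203, 1211, 1204, 1209, 1208, 1210, 1207]
225 [1399, 1402, 1400, 1203, 1206, 1198, 1201, 1125, 1124, 1126, 1132, 1204, 1204, 1208, 1206, 1202, 1206, 1204]
226 [1401, 1397, 1198, 1199, 1202, 1201, 1199, 1126, 1129, 1128, 1129, 1202, 1197, 1203, 1203, 1201, 1202, 1186]
227 [1393, 1390, 1197, 1199, 1199, 1199, 1201, 1128, 1127, 1129, 1129, 1197, 1197, 1193, 1196, 1197, 1197, 1181]
```

The range image shows it clearly: shank at columns 261–264 ending at row 235.5, eye mouth centred at (262.5,238.0). So the tip sits 4–5 mm on the −y side of the eye. I'll shift it, then feel down gently.

Call:
apply_moves(travel=[[0,0,-0.0025],[0,0,-0.0025],[0,0,0],[0,0,0]], dr=[[0,0,0],[0,0,0],[0,0,0],[0,0,0]], grip=[0,0,0,0])

```text
clock: 16.1
eef_pos: [655.3, 58.3, 194.9]
eef_rot: [[-0.0, 0.979, 0.203], [0.001, 0.203, -0.979], [-1.0, 0.0, -0.001]]
ft_force: [0.4, -0.1, -1.0]
opening: 14.2
```

```bash
cat > rng.py <<'E'
import sys
from h import *
d=load(f"side_{sys.argv[1]}.npz");rz=d["range_z"]
for v in range(int(sys.argv[2]),int(sys.argv[3])): print(v,rz[v,254:274].round(0).astype(int).tolist())
E
python3 look.py c; python3 rng.py c 224 242
```

```text
16.1 [655.3  58.3 194.9] [-0.     0.001 -1.   ] [ 0.4 -0.1 -1. ] [-0.01 -0.04 -0.03] 14.2
33.7 [260.2 222.8] [247. 399.]
67.7 [260.7 237. ] [254. 570.]
224 [1410, 1406, 1403, 1109, 1114, 1110, 1106, 1108, 1108, 1109, 1108, 1114, 1111, 1209, 1209, 1203, 1200, 1203, 1208, 1205]
225 [1399, 1405, 1396, 1201, 1202, 1112, 1109, 1110, 1109, 1112, 1109, 1201, 1206, 1203, 1201, 1203, 1204, 1203, 1206, 1203]
226 [1397, 1401, 1195, 1201, 1205, 1198, 1126, 1123, 1123, 1124, 1201, 1202, 1200, 1203, 1200, 1197, 1202, 1185, 1182, 0]
227 [1393, 1392, 1196, 1200, 1194, 1196, 1127, 1121, 1125, 1122, 1197, 1195, 1198, 1194, 1197, 1198, 1197, 1176, 1177, 1183]
228 [1393, 1391, 1193, 1192, 1195, 1194, 1124, 1121, 1124, 1124, 1196, 1196, 1194, 1194, 1197, 1193, 1198, 1178, 1175, 1180]
229 [1388, 1388, 1193, 1190, 1193, 1191, 1127, 1129, 1123, 1124, 1189, 1194, 1191, 1190, 1192, 1190, 1192, 1183, 1182, 1176]
230 [1385, 1383, 1188, 1185, 1188, 1188, 1132, 1124, 1125, 1125, 1187, 1187, 1187, 1192, 1187, 1189, 1187, 1184, 1172, 1175]
231 [1385, 1386, 1183, 1182, 0, 1189, 1184, 1129, 1127, 1127, 1128, 1186, 11
[... 595 characters left out ...]
37, 1129, 1131, 1148, 1152, 1147, 1144, 1158, 1151, 1157, 1160, 1158, 1154]
237 [1363, 1357, 1146, 1146, 1147, 1166, 1144, 1149, 1148, 1151, 1147, 1148, 1146, 1147, 1147, 1149, 1155, 1155, 1153, 1151]
238 [1352, 1140, 1143, 1142, 1145, 1138, 1146, 1145, 1152, 1150, 1150, 1146, 1146, 1144, 1146, 1142, 1139, 1152, 1155, 1155]
239 [1353, 1147, 1143, 1142, 1138, 1137, 1142, 1149, 1151, 1152, 1150, 1144, 1139, 1140, 1142, 1143, 1142, 1154, 1153, 1162]
240 [1350, 1143, 1139, 1139, 1139, 1139, 1137, 1135, 1136, 1137, 1137, 1135, 1138, 1138, 1142, 1142, 1149, 1156, 1160, 1159]
241 [1342, 1145, 1147, 1141, 1142, 1136, 1137, 1138, 1134, 1133, 1137, 1136, 1138, 1142, 1141, 1143, 1148, 1157, 1157, 1156]
```

Call:
apply_moves(travel=[[0.0015,-0.0005,0],[0.0015,0,0],[0.0015,0,0],[0,0,0]], dr=[[0,0,0],[0,0,0],[0,0,0],[0,0,0]], grip=[0,0,0,0])

```text
clock: 16.48
eef_pos: [654.5, 57.8, 189.7]
eef_rot: [[-0.001, 0.979, 0.203], [0.001, 0.203, -0.979], [-1.0, -0.001, -0.001]]
ft_force: [0.4, 0.1, -0.8]
opening: 14.4
```

Call:
apply_moves(travel=[[0.001,0,0],[0.001,0,0],[0.001,0,0],[0,0,0]], dr=[[0,0,0],[0,0,0],[0,0,0],[0,0,0]], grip=[0,0,0,0])

```text
clock: 16.82
eef_pos: [654.7, 57.8, 187.0]
eef_rot: [[-0.001, 0.979, 0.203], [0.001, 0.203, -0.979], [-1.0, -0.0, -0.001]]
ft_force: [0.6, -0.2, -1.0]
opening: 14.7
```

```bash
python3 look.py d; python3 rng.py d 226 243
```

```text
16.82 [654.7  57.8 187. ] [-0.001  0.001 -1.   ] [ 0.6 -0.2 -1. ] [-0.01 -0.04 -0.02] 14.7
33.7 [260.6 226.1] [253. 439.]
67.7 [261.2 240.2] [260. 607.]
226 [1401, 1400, 1121, 1118, 1117, 1114, 1116, 1114, 1117, 1117, 1115, 1116, 1117, 1121, 1205, 1198, 1198, 1180, 0, 1182]
227 [1390, 1395, 1195, 1118, 1119, 1113, 1115, 1115, 1113, 1114, 1115, 1111, 1113, 1197, 1196, 1199, 1196, 1179, 1179, 1175]
228 [1392, 1393, 1195, 1194, 1116, 1117, 1112, 1114, 1116, 1113, 1115, 1116, 1197, 1195, 1194, 1194, 1194, 1182, 1175, 1180]
229 [1379, 1387, 1187, 1192, 1189, 1191, 1188, 1129, 1126, 1126, 1131, 1193, 1194, 1189, 1193, 1192, 1193, 1183, 1182, 1176]
230 [1387, 1387, 1191, 1188, 1186, 1186, 1188, 1128, 1124, 1131, 1128, 1189, 1189, 1191, 1184, 1187, 1190, 1181, 1174, 1173]
231 [1383, 1375, 1187, 1184, 1183, 1180, 1182, 1129, 1129, 1128, 1131, 1183, 1186, 1185, 1186, 1188, 1171, 1170, 1170, 1170]
232 [1374, 1377, 1181, 1182, 1182, 1184, 1179, 1129, 1127, 1130, 1132, 1185, 1183, 1185, 1181, 1167, 1167, 1169, 1169, 1165]
233 [1374, 1373, 1182, 1177, 1177, 1182, 1182, 1132, 1130, 1129, 1129, 1180
[... 474 characters left out ...]
39, 1138, 1136, 1138, 1146, 1143, 1148, 1150, 1146, 1157, 1151, 1155, 1159]
238 [1359, 1141, 1143, 1145, 1145, 1146, 1148, 1142, 1134, 1138, 1138, 1147, 1141, 1143, 1142, 1142, 1144, 1150, 1157, 1161]
239 [1351, 1143, 1142, 1139, 1143, 1142, 1140, 1150, 1138, 1141, 1142, 1142, 1141, 1141, 1139, 1148, 1149, 1150, 1159, 1160]
240 [1348, 1143, 1144, 1141, 1138, 1143, 1139, 1136, 1138, 1136, 1139, 1139, 1135, 1137, 1144, 1144, 1148, 1153, 1160, 1156]
241 [1346, 1147, 1141, 1139, 1139, 1139, 1134, 1132, 1134, 1135, 1136, 1136, 1137, 1140, 1140, 1146, 1146, 1156, 1157, 1157]
242 [1341, 1148, 1148, 1143, 1140, 1141, 1138, 1132, 1130, 1132, 1136, 1135, 1136, 1140, 1145, 1146, 1153, 1150, 1153, 1152]
```

No contact yet, and the shank now covers the eye mouth (rows to 239, columns 261–264). Further down.

Call:
apply_moves(travel=[[0.001,0,0],[0.001,0,0],[0.001,0,0],[0,0,0]], dr=[[0,0,0],[0,0,0],[0,0,0],[0,0,0]], grip=[0,0,0,0])

```text
clock: 17.2
eef_pos: [654.7, 57.8, 184.0]
eef_rot: [[-0.0, 0.979, 0.203], [0.001, 0.203, -0.979], [-1.0, -0.0, -0.001]]
ft_force: [0.2, -0.2, -0.4]
opening: 14.4
```

```bash
python3 look.py e; python3 rng.py e 228 243
```

```text
17.2 [654.7  57.8 184. ] [-0.     0.001 -1.   ] [ 0.2 -0.2 -0.4] [ 0.02 -0.13 -0.02] 14.4
33.7 [260.7 227.3] [254. 454.]
67.7 [261.3 241.4] [261. 622.]
228 [1389, 1388, 1190, 1121, 1119, 1115, 1113, 1112, 1115, 1114, 1114, 1114, 1121, 1122, 1193, 1196, 1191, 1181, 1182, 1183]
229 [1386, 1384, 1190, 1191, 1120, 1121, 1114, 1115, 1118, 1118, 1118, 1116, 1192, 1193, 1194, 1191, 1191, 1183, 1182, 1177]
230 [1380, 1381, 1190, 1194, 1188, 1190, 1187, 1126, 1127, 1129, 1132, 1188, 1191, 1188, 1189, 1189, 1187, 1186, 1171, 1174]
231 [1378, 1381, 1183, 1185, 1180, 1185, 1181, 1129, 1131, 1129, 1132, 1183, 1181, 1185, 1183, 1186, 1174, 1172, 1170, 1171]
232 [1373, 1373, 1182, 1181, 1181, 1181, 1181, 1128, 1130, 1127, 1129, 1180, 1182, 1181, 1182, 1165, 1167, 1170, 1173, 1170]
233 [1370, 1370, 1176, 1181, 1179, 1181, 1177, 1134, 1135, 1132, 1138, 1178, 1181, 1166, 1170, 1164, 1164, 1165, 1163, 1166]
234 [1367, 1364, 1176, 1176, 1179, 1178, 1171, 1133, 0, 1130, 1133, 1178, 1158, 1162, 1165, 1163, 1164, 1161, 1159, 1165]
235 [1362, 1362, 1177, 1174, 1174, 1172, 1151, 1131, 1132, 1132, 1137, 1156,
[... 223 characters left out ...]
39, 1136, 1140, 1138, 1147, 1147, 1147, 1145, 1146, 1153, 1155, 1154, 1157]
238 [1355, 1147, 1142, 1139, 1144, 1147, 1143, 1140, 1140, 1138, 1138, 1145, 1143, 1140, 1145, 1141, 1147, 1152, 1160, 1158]
239 [1352, 1145, 1142, 1138, 1140, 1134, 1139, 1140, 1139, 1134, 1137, 1145, 1142, 1142, 1139, 1146, 1142, 1153, 1157, 1162]
240 [1347, 1143, 1140, 1144, 1139, 1140, 1137, 1136, 1138, 1139, 1136, 1144, 1138, 1143, 1136, 1144, 1147, 1156, 1158, 1160]
241 [1344, 1149, 1141, 1137, 1142, 1133, 1133, 1132, 1134, 1135, 1135, 1136, 1137, 1141, 1146, 1145, 1145, 1159, 1154, 1157]
242 [1340, 1148, 1151, 1144, 1139, 1138, 1137, 1134, 1136, 1132, 1131, 1133, 1141, 1139, 1144, 1147, 1150, 1153, 1151, 1156]
```

View pics/s_e.png

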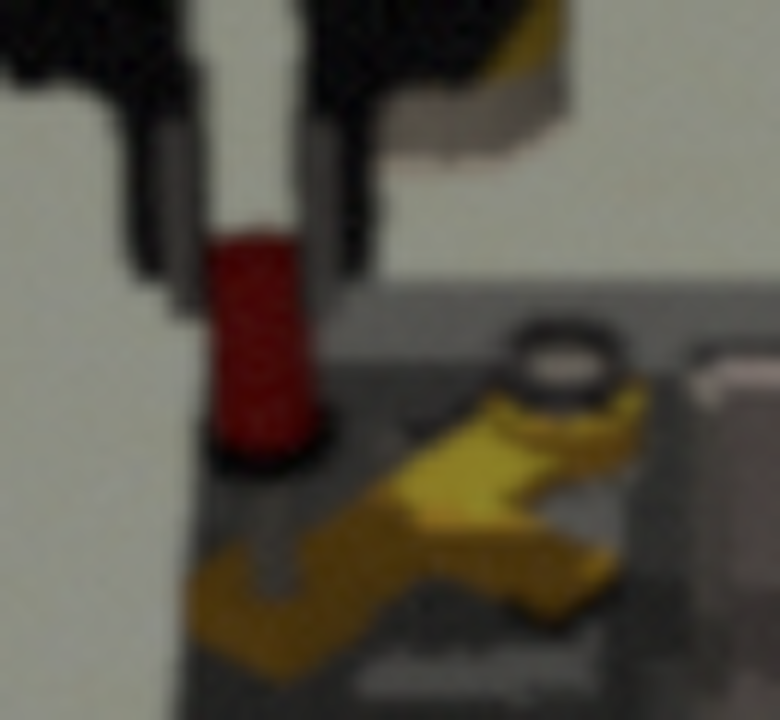

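The shank's visible end (crop (275,590)) sits at the near rim of the eye, so the tip is inside. I'll go 3 mm deeper.

Call:
apply_moves(travel=[[0.001,0,0],[0.001,0,0],[0.001,0,0],[0,0,0]], dr=[[0,0,0],[0,0,0],[0,0,0],[0,0,0]], grip=[0,0,0,0])

```text
clock: 17.58
eef_pos: [654.7, 57.8, 181.0]
eef_rot: [[-0.001, 0.979, 0.203], [0.001, 0.203, -0.979], [-1.0, -0.0, -0.001]]
ft_force: [0.2, -0.3, -0.6]
opening: 15.0
```

```bash
python3 look.py f
python3 - <<'E'
from hook import *
E=Ro.from_euler('z',YAW)
for th in np.linspace(0.7,0,8): print(round(th,2),E.apply([75*np.sin(th)-75*np.sin(.7),75*np.cos(th)-75*np.cos(.7),0]).round(1), [round(75*np.sin(th)-75*np.sin(.7),1),round(75*np.cos(th)-75*np.cos(.7),1)])
E
```

```text
17.58 [654.7  57.8 181. ] [-0.001  0.001 -1.   ] [ 0.2 -0.3 -0.6] [-0.03 -0.11  0.  ] 15.0
33.7 [260.8 228.6] [255. 469.]
67.7 [261.3 242.6] [262. 637.]
0.7 [0. 0. 0.] [np.float64(0.0), np.float64(0.0)]
0.6 [-6.8  3.2  0. ] [np.float64(-6.0), np.float64(4.5)]
0.5 [-13.8   5.8   0. ] [np.float64(-12.4), np.float64(8.5)]
0.4 [-21.1   7.6   0. ] [np.float64(-19.1), np.float64(11.7)]
0.3 [-28.5   8.7   0. ] [np.float64(-26.2), np.float64(14.3)]
0.2 [-36.    9.1   0. ] [np.float64(-33.4), np.float64(16.1)]
0.1 [-43.5   8.7   0. ] [np.float64(-40.8), np.float64(17.3)]
0.0 [-50.9   7.5   0. ] [np.float64(-48.3), np.float64(17.6)]
```

Call:
apply_moves(travel=[[0,-0.003,-0.0022],[0,-0.003,-0.0022],[0,-0.0032,-0.002],[0,-0.0032,-0.002],[0,0,0]], dr=[[0,0,0],[0,0,0],[0,0,0],[0,0,0],[0,0,0]], grip=[0,0,0,0,0])

```text
clock: 18.05
eef_pos: [640.4, 63.9, 181.4]
eef_rot: [[-0.0, 0.979, 0.203], [0.001, 0.203, -0.979], [-1.0, 0.0, -0.001]]
ft_force: [3.4, -0.8, -0.5]
opening: 14.3
```

```bash
python3 look.py g
```

```text
18.05 [640.4  63.9 181.4] [-0.     0.001 -1.   ] [ 3.4 -0.8 -0.5] [-0.1  -0.65  0.04] 14.3
33.7 [267.  230.9] [330. 496.]
67.7 [267.5 244.9] [336. 665.]
```

View pics/s_g.png

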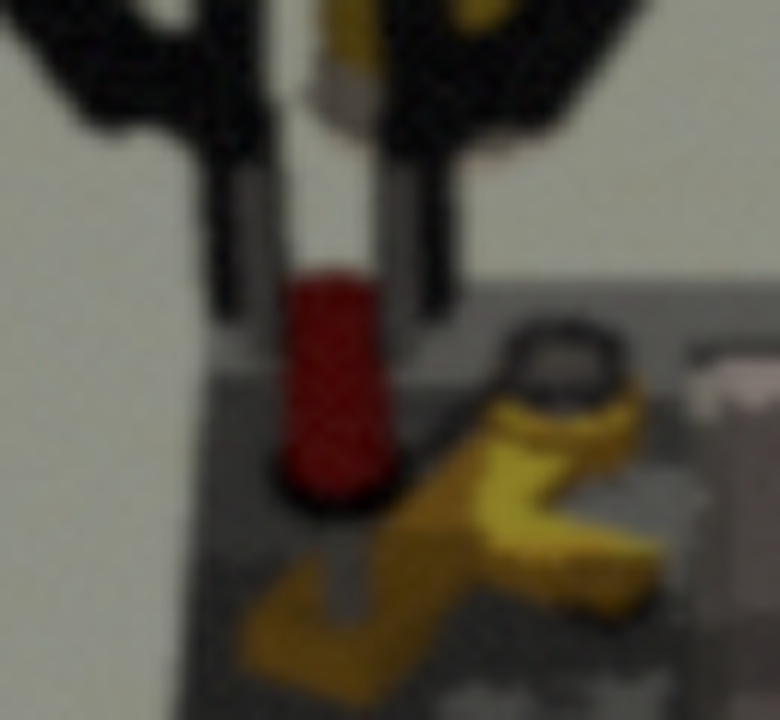

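The pin is in the eye and the keeper moves with it, at 3.4 N spring force. Continuing along the arc.

Call:
apply_moves(travel=[[0,-0.0034,-0.0016],[0,-0.0034,-0.0016],[0,-0.0036,-0.0013],[0,-0.0036,-0.0013],[0,0,0]], dr=[[0,0,0],[0,0,0],[0,0,0],[0,0,0],[0,0,0]], grip=[0,0,0,0,0])

```text
clock: 18.52
eef_pos: [625.5, 66.5, 181.5]
eef_rot: [[-0.0, 0.979, 0.203], [0.001, 0.203, -0.979], [-1.0, 0.0, -0.001]]
ft_force: [3.3, 0.4, -0.6]
opening: 14.5
```

Call:
apply_moves(travel=[[0,-0.0036,-0.0009],[0,-0.0036,-0.0009],[0,-0.0037,-0.0006],[0,-0.0037,-0.0006],[0,0,0]], dr=[[0,0,0],[0,0,0],[0,0,0],[0,0,0],[0,0,0]], grip=[0,0,0,0,0])

```text
clock: 18.93
eef_pos: [610.7, 66.4, 181.5]
eef_rot: [[-0.0, 0.979, 0.203], [0.001, 0.203, -0.979], [-1.0, 0.0, -0.001]]
ft_force: [5.2, -0.2, -1.1]
opening: 14.2
```

```bash
sed -i 's/240,190,305,250/255,195,320,255/; s/\[240,190\]/[255,195]/' look.py; python3 look.py i
python3 - <<'E'
import sys;sys.path.insert(0,'.')
from h import *
rz=load("side_i.npz")["range_z"]
for v in range(228,254): print(v,rz[v,270:296].round(0).astype(int).tolist())
E
```

```text
18.93 [610.7  66.4 181.5] [-0.     0.001 -1.   ] [ 5.2 -0.2 -1.1] [ 0.04 -1.1  -0.  ] 14.2
33.7 [281.5 233.2] [324. 464.]
67.7 [281.7 247.3] [327. 633.]
228 [1194, 1178, 1184, 1173, 1177, 1194, 1196, 1198, 1107, 1103, 1102, 1100, 1100, 1103, 1101, 1099, 1103, 1186, 1180, 1180, 1181, 1189, 1192, 1192, 1196, 1199]
229 [1189, 1180, 1179, 1179, 1181, 1191, 1192, 1116, 1107, 1104, 1102, 1101, 1100, 1101, 1099, 1103, 1106, 1122, 1177, 1176, 1184, 1195, 1190, 1187, 1194, 1193]
230 [1191, 1184, 1184, 1180, 1181, 1189, 1185, 1114, 1111, 1105, 1103, 1103, 1105, 1103, 1104, 1107, 1109, 1116, 1115, 1176, 1186, 1190, 1191, 1192, 1190, 1191]
231 [1189, 1185, 1180, 1183, 1188, 1190, 1187, 1110, 1112, 1106, 1104, 1101, 1099, 1104, 1105, 1103, 1108, 1113, 1114, 1178, 1183, 1191, 1187, 1189, 1184, 1190]
232 [1183, 1182, 1184, 1179, 1184, 1180, 1185, 1107, 1111, 1110, 1103, 1107, 1103, 1107, 1105, 1106, 1109, 1111, 1114, 1170, 1174, 1168, 1173, 1170, 1170, 1188]
233 [1182, 1181, 1175, 1180, 1182, 1178, 1181, 1109, 1105, 1107, 1105, 1108, 1107, 1104, 1107, 1107, 1104, 1110, 1109, 1164, 1167, 1164, 1167,
[... 2535 characters left out ...]
6, 1127, 1151, 1133, 1130, 1132, 1135, 1136, 1135, 1135]
250 [1131, 1126, 1132, 1128, 1128, 1133, 1129, 1132, 1136, 1129, 1132, 1131, 1129, 1131, 1129, 1130, 1130, 1126, 1129, 1128, 1131, 1134, 1133, 1131, 1131, 1131]
251 [1128, 1131, 1130, 1130, 1128, 1129, 1124, 1129, 1127, 1128, 1130, 1130, 1127, 1131, 1128, 1127, 1128, 1127, 1126, 1125, 1128, 1129, 1133, 1127, 1129, 1130]
252 [1125, 1125, 1126, 1127, 1124, 1127, 1128, 1125, 1127, 1127, 1125, 1126, 1125, 1129, 1126, 1127, 1125, 1126, 1128, 1123, 1131, 1125, 1125, 1129, 1127, 1127]
253 [1118, 1120, 1121, 1124, 1123, 1123, 1122, 1127, 1125, 1125, 1123, 1120, 1125, 1126, 1128, 1122, 1121, 1126, 1121, 1122, 1126, 1123, 1127, 1123, 1123, 1126]
```

View pics/s_i.png

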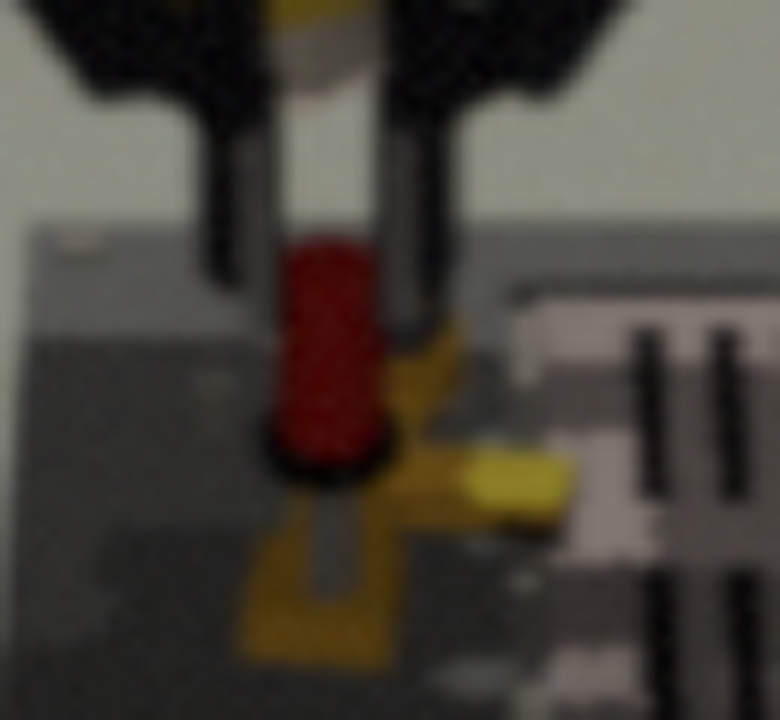

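The keeper is about 0.1 rad from shut; its shank is at u 282.5 and the deck hole at u 286.2. One more step brings the pin over the hole.

Call:
apply_moves(travel=[[0,-0.0025,-0.0002],[0,-0.0025,-0.0001],[0,-0.0025,-0.0001],[0,0,0],[0,0,0]], dr=[[0,0,0],[0,0,0],[0,0,0],[0,0,0],[0,0,0]], grip=[0,0,0,0,0])

```text
clock: 19.4
eef_pos: [604.2, 65.3, 181.5]
eef_rot: [[0.001, 0.979, 0.203], [0.001, 0.203, -0.979], [-1.0, 0.001, -0.001]]
ft_force: [5.3, -0.0, -0.2]
opening: 14.3
```

```bash
python3 look.py j
python3 - <<'E'
import sys;sys.path.insert(0,'.')
from h import *
rz=load("side_j.npz")["range_z"]
for v in range(228,248): print(v,rz[v,274:300].round(0).astype(int).tolist())
E
```

```text
19.4 [604.2  65.3 181.5] [ 0.001  0.001 -1.   ] [ 5.3 -0.  -0.2] [ 0.11 -1.29  0.04] 14.3
33.7 [284.9 233.3] [364. 465.]
67.7 [285.  247.3] [366. 634.]
228 [1181, 1196, 1191, 1194, 1193, 1195, 1192, 1172, 1103, 1099, 1097, 1101, 0, 1099, 1099, 1105, 1111, 1192, 1190, 1193, 1191, 1200, 1195, 1197, 1210, 1210]
229 [1179, 1194, 1192, 1192, 1190, 1194, 1191, 1118, 1105, 1100, 1104, 1102, 1101, 1100, 1101, 1104, 1110, 1116, 1194, 1191, 1195, 1195, 1193, 1193, 1207, 1202]
230 [1183, 1191, 1187, 1188, 1187, 1187, 1111, 1115, 1108, 1105, 1101, 1104, 1104, 1104, 1105, 1107, 1111, 1115, 1188, 1191, 1191, 1188, 1193, 1192, 1201, 1201]
231 [1188, 1184, 1185, 1188, 1185, 1181, 1113, 1113, 1105, 1107, 1105, 1102, 1104, 1103, 1107, 1107, 1112, 1113, 1186, 1189, 1185, 1188, 1190, 1188, 1199, 1195]
232 [1183, 1181, 1184, 1183, 1181, 1184, 1109, 1110, 1113, 1109, 1106, 1102, 1108, 1107, 1107, 1112, 1112, 1112, 1177, 1172, 1170, 1169, 1173, 1169, 1172, 1172]
233 [1182, 1181, 1180, 1178, 1180, 1180, 1111, 1109, 1107, 1107, 1106, 1107, 1103, 1110, 1110, 1105, 1104, 1112, 1167, 1167, 1168, 1168, 1167, 116
[... 1562 characters left out ...]
1130, 1133, 1151, 1154, 1152, 1149, 1152, 1155, 1162, 1160]
244 [1151, 1146, 1147, 1148, 1147, 1128, 1125, 1128, 1126, 1137, 1133, 1129, 1130, 1129, 1131, 1126, 1130, 1137, 1147, 1148, 1149, 1146, 1146, 1152, 1157, 1158]
245 [1144, 1146, 1147, 1146, 1147, 1127, 1123, 1123, 1124, 1125, 1124, 1126, 1126, 1125, 1126, 1124, 1121, 1134, 1143, 1140, 1144, 1149, 1145, 1147, 1155, 1158]
246 [1144, 1147, 1146, 1139, 1142, 1123, 1123, 1123, 1122, 1129, 1123, 1123, 1120, 1118, 1121, 1122, 1122, 1137, 1144, 1141, 1146, 1144, 1145, 1146, 1156, 1159]
247 [1142, 1143, 1134, 1136, 1138, 1127, 1126, 1123, 1122, 1117, 1128, 1120, 1123, 1124, 0, 1127, 1123, 1136, 1142, 1138, 1136, 1140, 1140, 1143, 1153, 1153]
```

View pics/s_j.png

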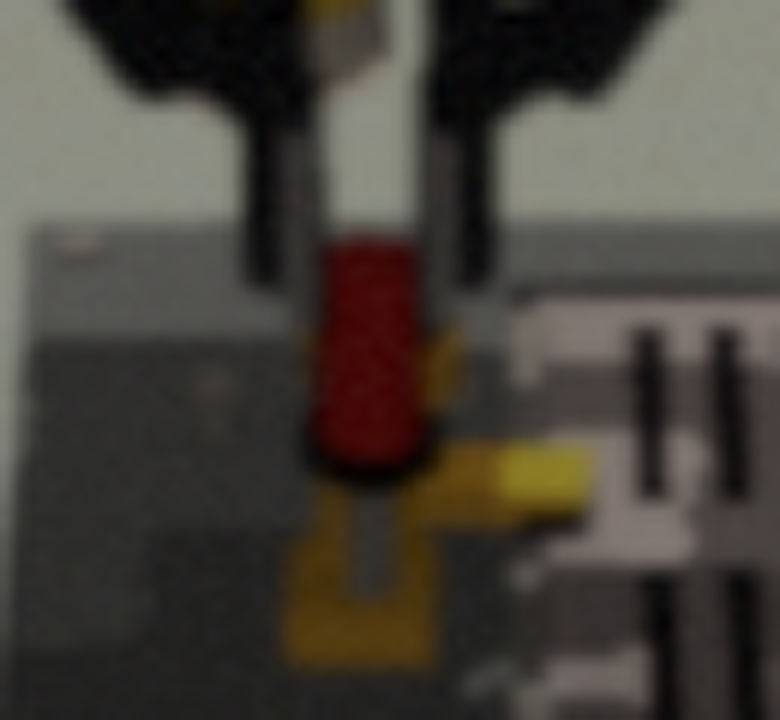

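Call:
apply_moves(travel=[[0,-0.0014,0],[0,0,0],[0.001,0,0],[0.001,0,0],[0,0,0]], dr=[[0,0,0],[0,0,0],[0,0,0],[0,0,0],[0,0,0]], grip=[0,0,0,0,0])

```text
clock: 19.87
eef_pos: [603.3, 65.1, 179.8]
eef_rot: [[0.001, 0.979, 0.203], [0.001, 0.203, -0.979], [-1.0, 0.002, -0.001]]
ft_force: [5.2, 1.0, 0.6]
opening: 14.4
```

Call:
apply_moves(travel=[[0.001,0,0],[0.001,0,0],[0.001,0,0],[0,0,0]], dr=[[0,0,0],[0,0,0],[0,0,0],[0,0,0]], grip=[0,0,0,0])

```text
clock: 20.2
eef_pos: [603.3, 65.1, 176.9]
eef_rot: [[0.002, 0.979, 0.203], [0.001, 0.203, -0.979], [-1.0, 0.002, -0.001]]
ft_force: [5.6, 0.6, 1.4]
opening: 14.3
```

```bash
python3 look.py k
python3 - <<'E'
import sys;sys.path.insert(0,'.')
from h import *
rz=load("side_k.npz")["range_z"]
for v in range(234,246): print(v,rz[v,274:296].round(0).astype(int).tolist())
E
```

```text
20.2 [603.3  65.1 176.9] [ 0.002  0.001 -1.   ] [5.6 0.6 1.4] [ 0.06 -1.14 -0.04] 14.3
33.7 [285.4 235.2] [370. 488.]
67.7 [285.5 249.2] [371. 656.]
234 [1180, 1177, 1176, 1178, 1177, 1173, 1176, 1107, 1112, 1112, 1110, 1106, 1110, 1106, 1102, 1116, 1113, 1115, 1115, 1163, 1164, 1162]
235 [1170, 1179, 1174, 1174, 1170, 1172, 1176, 1108, 1109, 1109, 1110, 1108, 1110, 1112, 1111, 1110, 1107, 1112, 1119, 1159, 1160, 1165]
236 [1169, 1175, 1171, 1169, 1173, 1173, 1173, 1110, 1109, 1110, 1108, 1108, 1107, 1108, 1106, 1109, 1110, 1116, 1162, 1161, 1157, 1160]
237 [1165, 1173, 1168, 1164, 1168, 1172, 1166, 1171, 1155, 1108, 1107, 1107, 1107, 1108, 1110, 1114, 1154, 1161, 1164, 1160, 1162, 1164]
238 [1166, 1167, 1165, 1165, 1171, 1162, 1166, 1168, 1150, 1150, 1153, 1124, 1122, 1123, 1128, 1154, 1151, 1161, 1162, 1165, 1164, 1165]
239 [1164, 1159, 1159, 1161, 1159, 1163, 1165, 1159, 1151, 1148, 1149, 1123, 1122, 1120, 1123, 1147, 1150, 1162, 1163, 1158, 1166, 1164]
240 [1161, 1161, 1160, 1160, 1155, 1160, 1136, 1139, 1139, 1136, 1141, 1124, 1120, 1123, 1128, 1138, 1139, 1138, 1162, 1159, 1164, 1161]
241 [1154, 1157, 1158, 1150, 1156, 1156, 1132, 1132, 1136, 1137, 1134, 1123, 1124, 1120, 1125, 1135, 1133, 1137, 1160, 1156, 1156, 1154]
242 [1150, 1156, 1152, 1153, 1155, 1152, 1131, 1132, 1133, 1136, 1133, 1124, 1126, 1125, 1129, 1138, 1137, 1135, 1157, 1152, 1152, 1158]
243 [1153, 1155, 1150, 1151, 1149, 1150, 1128, 1136, 1129, 1135, 1136, 1130, 1127, 1127, 1132, 1136, 1131, 1134, 1153, 1149, 1154, 1155]
244 [1147, 1149, 1145, 1147, 1149, 1142, 1125, 1127, 0, 1137, 1143, 1126, 1128, 1127, 1126, 1127, 1126, 1128, 1146, 1146, 1148, 1150]
245 [1142, 1148, 1147, 1145, 1145, 1144, 1127, 1126, 1126, 1124, 1128, 1124, 1124, 1123, 1126, 1126, 1124, 1124, 1143, 1144, 1151, 1146]
```

No jamming so far (Fz +1.4 N, tip at 109). I'll keep feeling downwards.

Call:
apply_moves(travel=[[0.001,0,0],[0.001,0,0],[0.001,0,0],[0,0,0]], dr=[[0,0,0],[0,0,0],[0,0,0],[0,0,0]], grip=[0,0,0,0])

```text
clock: 20.58
eef_pos: [603.3, 65.1, 173.9]
eef_rot: [[0.002, 0.979, 0.203], [0.001, 0.203, -0.979], [-1.0, 0.002, -0.001]]
ft_force: [5.9, 0.3, 2.8]
opening: 14.4
```

Call:
apply_moves(travel=[[0.001,0,0],[0.001,0,0],[0.001,0,0],[0,0,0]], dr=[[0,0,0],[0,0,0],[0,0,0],[0,0,0]], grip=[0,0,0,0])

```text
clock: 20.92
eef_pos: [603.3, 65.1, 170.9]
eef_rot: [[0.002, 0.979, 0.203], [0.001, 0.203, -0.979], [-1.0, 0.002, -0.001]]
ft_force: [5.4, -0.1, 1.8]
opening: 14.5
```

```bash
python3 look.py l
python3 - <<'E'
import sys;sys.path.insert(0,'.')
from h import *
rz=load("side_l.npz")["range_z"]
for v in list(range(213,220))+list(range(234,248)): print(v,rz[v,274:296].round(0).astype(int).tolist())
E
```

```text
20.92 [603.3  65.1 170.9] [ 0.002  0.001 -1.   ] [ 5.4 -0.1  1.8] [ 0.04 -1.16 -0.03] 14.5
33.7 [285.4 237.7] [370. 518.]
67.7 [285.5 251.6] [371. 685.]
213 [1243, 1245, 1080, 1078, 1078, 1077, 1076, 1076, 1071, 1244, 1249, 1244, 1248, 1241, 1244, 1244, 1071, 1077, 1075, 1077, 1078, 1078]
214 [1238, 1239, 1080, 1080, 1081, 1077, 1077, 1074, 1077, 1238, 1238, 1238, 1238, 1241, 1240, 1238, 1076, 1077, 1076, 1078, 1083, 1081]
215 [1239, 1238, 1082, 1078, 1081, 1078, 1078, 1079, 1076, 1236, 1238, 1235, 1238, 1234, 1235, 1237, 1076, 1081, 1071, 1082, 1082, 1087]
216 [1234, 1237, 1085, 1082, 1085, 1079, 1076, 1077, 1080, 1229, 1237, 1194, 1195, 1195, 1198, 1236, 1078, 1075, 1079, 1081, 1083, 1084]
217 [1229, 1230, 1084, 1086, 1086, 1079, 1081, 1080, 1079, 1191, 1192, 1192, 1231, 1197, 1195, 1196, 1083, 1082, 1081, 1080, 1087, 1089]
218 [1227, 1227, 1085, 1086, 1091, 1083, 1083, 1081, 1080, 1194, 1194, 1194, 1198, 1197, 1202, 1200, 1083, 1086, 1083, 1081, 1089, 1091]
219 [1224, 1226, 1084, 1087, 1086, 1080, 1081, 1085, 1085, 1197, 1103, 1101, 1105, 1105, 1105, 1187, 1083, 1084, 1085, 1083, 
[... 1226 characters left out ...]
52, 1159, 1153]
243 [1150, 1151, 1150, 1150, 1151, 1150, 1129, 1132, 1134, 1132, 1134, 1126, 1128, 1130, 1131, 1144, 1134, 1129, 1151, 1154, 1154, 1152]
244 [1147, 1149, 1150, 1149, 1146, 1146, 1125, 1130, 1126, 1133, 1138, 1127, 1125, 1127, 1129, 1128, 1127, 1129, 1151, 1148, 1149, 1146]
245 [1145, 1143, 1145, 1147, 1146, 1148, 1123, 1122, 1128, 1125, 1125, 1125, 1125, 1123, 1125, 1124, 1123, 1125, 1148, 1144, 1150, 1144]
246 [1143, 1143, 1142, 1144, 1143, 1145, 1122, 1118, 1123, 1124, 1123, 1121, 1121, 1123, 1121, 1121, 1123, 1121, 1140, 1141, 1149, 1144]
247 [1139, 1141, 1138, 1142, 1143, 1142, 1121, 1126, 1125, 1122, 1124, 1127, 1122, 1122, 1124, 1121, 1124, 1126, 1140, 1136, 1143, 1139]
```

View pics/s_l.png

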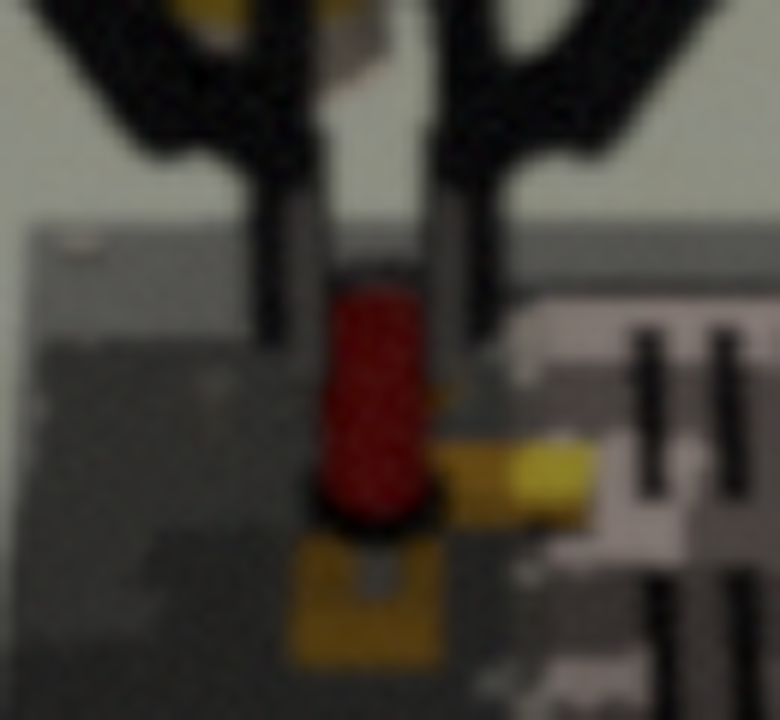

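The collar came down with the gripper (crop v 530, from 465) at only about 2 N, so the pin is about 7 mm into the deck hole. Pushing on towards home.

Call:
apply_moves(travel=[[0.002,0,0],[0.002,0,0],[0.002,0,0],[0.002,0,0],[0,0,0]], dr=[[0,0,0],[0,0,0],[0,0,0],[0,0,0],[0,0,0]], grip=[0,0,0,0,0])

```text
clock: 21.38
eef_pos: [603.2, 65.0, 162.7]
eef_rot: [[0.001, 0.979, 0.203], [0.001, 0.203, -0.979], [-1.0, 0.001, -0.001]]
ft_force: [4.8, -0.5, 1.6]
opening: 14.3
```

Call:
apply_moves(travel=[[0.0015,0,0],[0.0015,0,0],[0.0015,0,0],[0.0015,0,0],[0,0,0]], dr=[[0,0,0],[0,0,0],[0,0,0],[0,0,0],[0,0,0]], grip=[0,0,0,0,0])

```text
clock: 21.8
eef_pos: [603.3, 65.0, 156.8]
eef_rot: [[0.001, 0.979, 0.203], [0.001, 0.203, -0.979], [-1.0, 0.002, -0.001]]
ft_force: [5.4, 0.0, 2.5]
opening: 14.5
```

```bash
python3 look.py m
```

```text
21.8 [603.3  65.  156.8] [ 0.001  0.001 -1.   ] [5.4 0.  2.5] [-0.12 -1.12 -0.01] 14.5
33.7 [285.5 243.5] [371. 587.]
67.7 [285.6 257.2] [373. 752.]
```

View pics/s_m.png

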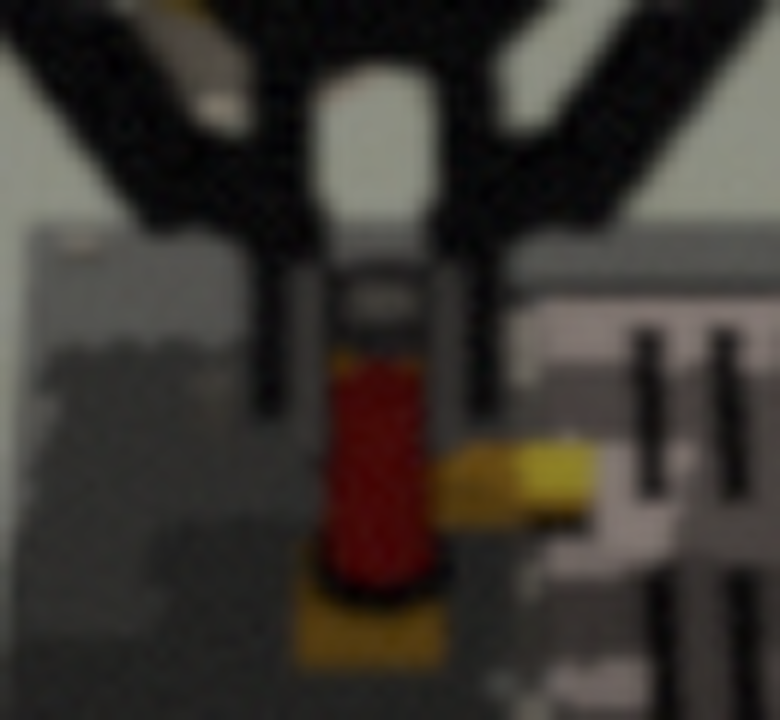

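The collar is nearly on the boss. I'll press until the force rises.

Call:
apply_moves(travel=[[0.001,0,0],[0.001,0,0],[0.001,0,0],[0.001,0,0],[0,0,0]], dr=[[0,0,0],[0,0,0],[0,0,0],[0,0,0],[0,0,0]], grip=[0,0,0,0,0])

```text
clock: 22.27
eef_pos: [604.8, 64.8, 155.2]
eef_rot: [[0.005, 0.979, 0.203], [0.001, 0.203, -0.979], [-1.0, 0.005, 0.0]]
ft_force: [2.9, -2.4, 16.8]
opening: 14.7
```

The force rises to 16.8 N at tip z 87.5 (home is 88), so the collar is on the boss. I'll ease off, release and rise.

Call:
apply_moves(travel=[[-0.0015,0,0],[0,0,0],[0,0,0],[0,0,0],[0,0,0]], dr=[[0,0,0],[0,0,0],[0,0,0],[0,0,0],[0,0,0]], grip=[0,40,40,40,40])

```text
clock: 22.68
eef_pos: [601.0, 65.0, 152.9]
eef_rot: [[-0.004, 0.979, 0.203], [0.001, 0.203, -0.979], [-1.0, -0.003, -0.001]]
ft_force: [-0.3, 0.4, 0.1]
opening: 34.4
```

Call:
apply_moves(travel=[[-0.008,0,0],[-0.015,0,0],[-0.025,0,0],[-0.035,0,0],[-0.04,0,0]], dr=[[0,0,0],[0,0,0],[0,0,0],[0,0,0],[0,0,0]], grip=[40,40,40,40,40])

```text
clock: 23.1
eef_pos: [600.7, 64.8, 276.6]
eef_rot: [[-0.005, 0.979, 0.203], [0.001, 0.203, -0.979], [-1.0, -0.005, -0.002]]
ft_force: [1.3, -0.4, -0.7]
opening: 34.1
```

```bash
python3 look.py n;python3 - <<'E'
import sys;sys.path.insert(0,'.')
from h import *
d=load("side_n.npz");rz=d["range_z"]
crop(d,240,180,400,300,5,"pics/s_n2.png")
for v in list(range(222,252)): print(v,rz[v,276:298].round(0).astype(int).tolist())
E
```

```text
23.1 [600.7  64.8 276.6] [-0.005  0.001 -1.   ] [ 1.3 -0.4 -0.7] [-0.03 -0.07 -0.  ] 34.1
33.7 [286.4 191.3] [382. -39.]
67.7 [286.6 206.8] [385. 147.]
222 [1213, 1215, 1211, 1215, 1217, 1188, 1185, 1180, 1182, 1178, 1172, 1177, 1177, 1182, 1182, 1186, 1190, 1192, 1216, 1214, 1215, 1218]
223 [1212, 1207, 1212, 1210, 1207, 1185, 1188, 1179, 1180, 1183, 1175, 1181, 1181, 1184, 1185, 1186, 1194, 0, 1209, 1215, 1210, 1215]
224 [1209, 1210, 1205, 1205, 1210, 1184, 1182, 1185, 1183, 1182, 1186, 1178, 1185, 1184, 1186, 1183, 1189, 1194, 1208, 1211, 1204, 1211]
225 [1203, 1205, 1201, 1204, 1198, 1182, 1176, 1182, 1111, 1116, 1113, 1184, 1185, 1185, 1186, 1186, 1187, 1197, 1205, 1208, 1207, 1206]
226 [1202, 1204, 1204, 1198, 1201, 1181, 1112, 1114, 1110, 1109, 1111, 1111, 1111, 1184, 1182, 1185, 1187, 1192, 1200, 1204, 1203, 1202]
227 [1199, 1197, 1194, 1195, 1200, 1106, 1108, 1108, 1107, 1110, 1109, 1109, 1111, 1111, 1185, 1186, 1192, 1194, 1200, 1198, 1200, 1196]
228 [1194, 1196, 1196, 1198, 1193, 1108, 1105, 1108, 1107, 1103, 1104, 1105, 1107, 1102, 1185, 1190, 1193, 1194, 1195, 1196, 1198
[... 2449 characters left out ...]
 1141, 1141, 1140]
247 [1136, 1140, 1138, 1126, 1122, 1125, 1125, 1124, 1124, 1125, 1128, 1123, 1127, 1122, 1122, 1138, 1138, 1138, 1143, 1143, 1139, 1141]
248 [1137, 1140, 1138, 1127, 1123, 1130, 1126, 1127, 1125, 1124, 1126, 1127, 1121, 0, 1125, 1138, 1137, 1135, 1135, 1136, 1135, 1138]
249 [1134, 1132, 1135, 1126, 1127, 1126, 1126, 1125, 1128, 1128, 1128, 1125, 1129, 1129, 1129, 1132, 1130, 1134, 1137, 1133, 1137, 1139]
250 [1131, 1131, 1134, 1129, 1131, 1130, 1131, 1131, 1133, 1130, 1129, 1125, 1125, 1130, 1129, 1133, 1134, 1134, 1134, 1132, 1133, 1133]
251 [1130, 1127, 1124, 1126, 1132, 1126, 1131, 1128, 1127, 1126, 1132, 1128, 1127, 1130, 1126, 1124, 1130, 1133, 1133, 1134, 1129, 1129]
```

View pics/s_n.png

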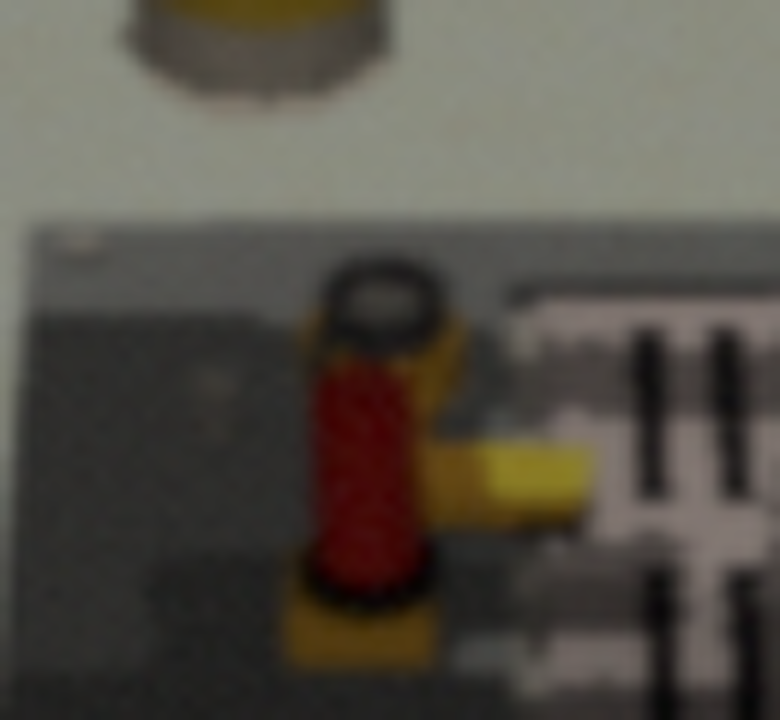

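View pics/s_n2.png

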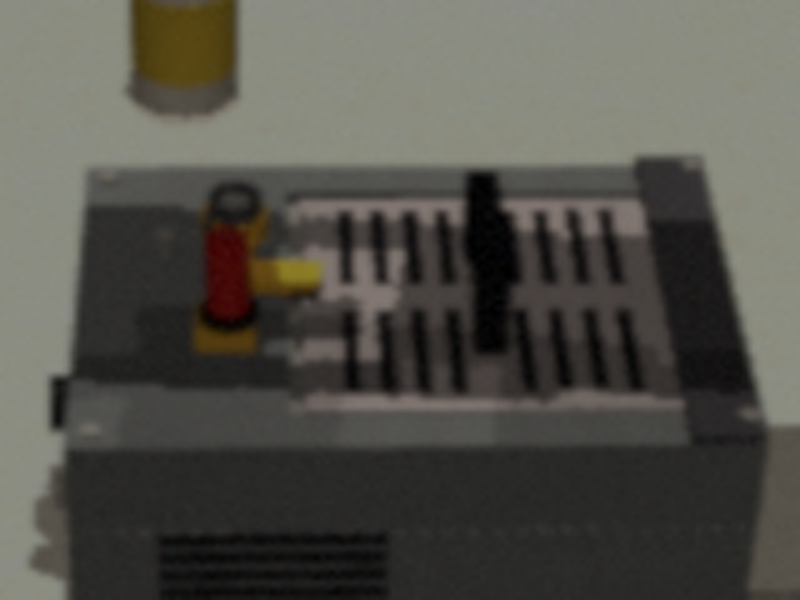

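The pin stands in the keeper's eye with its collar on the boss (crop (370,600)), and the keeper's nose is over the cover. I'll move the arm aside and verify in both views.

Call:
apply_moves(travel=[[0,-0.01,-0.02],[0,-0.01,-0.035],[0,-0.01,-0.038],[0,-0.01,-0.038],[0,-0.01,-0.038]], dr=[[0,0,0],[0,0,0],[0,0,0],[0,0,0],[0,0,0]], grip=[40,40,40,40,40])

```text
clock: 23.57
eef_pos: [517.9, 221.3, 277.3]
eef_rot: [[-0.001, 0.979, 0.202], [0.001, 0.202, -0.979], [-1.0, -0.0, -0.001]]
ft_force: [0.4, -0.1, -0.5]
opening: 34.1
```

Call:
apply_moves(travel=[[0,-0.01,-0.035],[0,-0.01,-0.03],[0,-0.01,-0.02],[0,0,0]], dr=[[0,0,0],[0,0,0],[0,0,0],[0,0,0]], grip=[40,40,40,40])

```text
clock: 23.9
eef_pos: [469.8, 300.1, 277.2]
eef_rot: [[-0.002, 0.978, 0.207], [0.002, 0.207, -0.978], [-1.0, -0.001, -0.002]]
ft_force: [-0.5, 0.3, 0.9]
opening: 34.3
```

Run:
```python
from hook import *
from h import *
from cell import *
print(np.round(read_state()["eef_pos"],1))
d=snapshot("side");np.savez("side_z.npz",**d);crop(d,235,190,405,310,4,"pics/s_z.png");crop(d,268,215,308,260,13,"pics/s_z2.png");cv2.imwrite("pics/s_full.png",d["frame"][:,:,::-1])
t=snapshot("top");np.savez("top_z.npz",**t);crop(t,235,180,365,320,4,"pics/t_z.png");cv2.imwrite("pics/t_full.png",t["frame"][:,:,::-1])
E=Ro.from_euler('z',YAW);W=lambda x,y,z:O+E.apply([x,y,z])
def circ(c,r,dd): 
    a=np.linspace(0,2*np.pi,200);q=np.array([proj(dd,c+np.array([r*np.cos(k),r*np.sin(k),0])) for k in a]);return q.min(0).round(1),q.max(0).round(1)
for nm,z,r in(("grip top",160,9),("collar top",126,12),("collar bottom",122,12)):
    print(nm,circ(W(76,30,z),r,d))
rz=d["range_z"];m=(rz[215:252,270:300]<1130)
for v in range(222,248): print(v,"".join("#" if rz[v,u]<1126-(0) and rz[v,u]>0 else "." for u in range(274,300)), rz[v,280:292].round(0).astype(int).tolist())
```

```text
[469.8 300.1 277.2]
grip top (array([281.6, 225.1]), array([290.8, 230.2]))
collar top (array([280.3, 238.4]), array([292.4, 245.4]))
collar bottom (array([280.3, 240. ]), array([292.4, 247. ]))
222 .......................... [1214, 1185, 1186, 1183, 1186, 1183, 1177, 1178, 1185, 1183, 1185, 1186]
223 .......................... [1209, 1185, 1185, 1190, 1182, 1185, 1183, 1183, 1182, 1182, 1187, 1187]
224 .......................... [1209, 1184, 1181, 1187, 1183, 1179, 1181, 1179, 1181, 1181, 1186, 1190]
225 ..........###............. [1199, 1176, 1180, 1185, 1112, 1114, 1111, 1182, 1184, 1182, 1184, 1185]
226 ........#######........... [1199, 1178, 1114, 1111, 1112, 1111, 1112, 1109, 1110, 1183, 1185, 1189]
227 .......#########.......... [1197, 1114, 1109, 1107, 1111, 1107, 1108, 1103, 1110, 1106, 1182, 1191]
228 .......#########.......... [1193, 1108, 1106, 1106, 1109, 1106, 1105, 1108, 1108, 1108, 1183, 1189]
229 .......#########.......... [1192, 1108, 1104, 1105, 1102, 1105, 1101, 1107, 1103, 1111, 1179, 1191]
230 .......#########.......... [1189, 1108, 1104, 1103, 1101, 1103, 1105,
[... 1092 characters left out ...]
......... [1132, 1129, 1124, 1118, 1115, 1117, 1120, 1120, 1122, 1120, 1129, 1131]
242 .......##########......... [0, 1125, 1123, 1121, 1119, 1122, 1117, 1122, 1119, 1122, 1124, 1127]
243 ......##.##.##.##......... [1126, 1122, 1126, 1125, 1120, 0, 1120, 1122, 1126, 1123, 1124, 1128]
244 .....#.#########.......... [1128, 1120, 1117, 1125, 1123, 1121, 1122, 1122, 1120, 1122, 1126, 1129]
245 .....###########.......... [1125, 1123, 1121, 1122, 1120, 1115, 1118, 1120, 1125, 1125, 1126, 1135]
246 .....############......... [1124, 1124, 1123, 1125, 1120, 1122, 1121, 1123, 1124, 1122, 1121, 1134]
247 ......#########.#......... [1125, 1124, 1126, 1124, 1121, 1123, 1120, 1124, 1122, 1126, 1125, 1144]
```

View pics/s_z2.png

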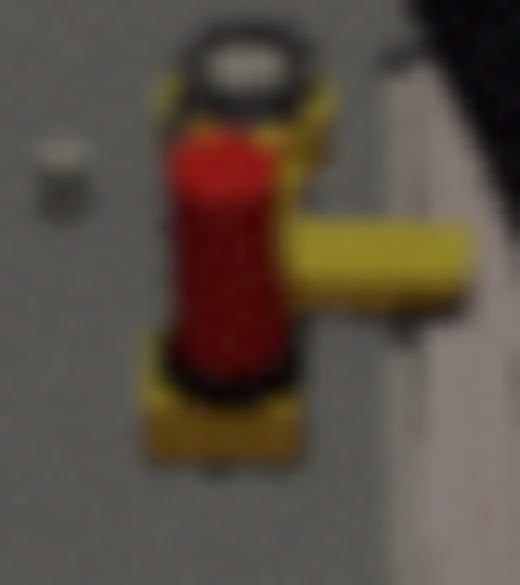

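View pics/t_z.png

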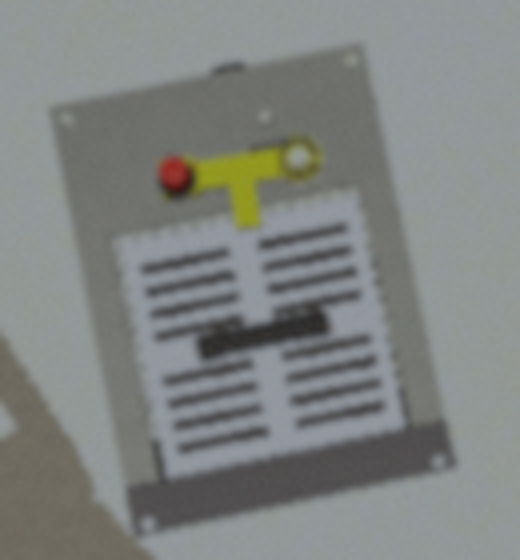

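View pics/s_full.png

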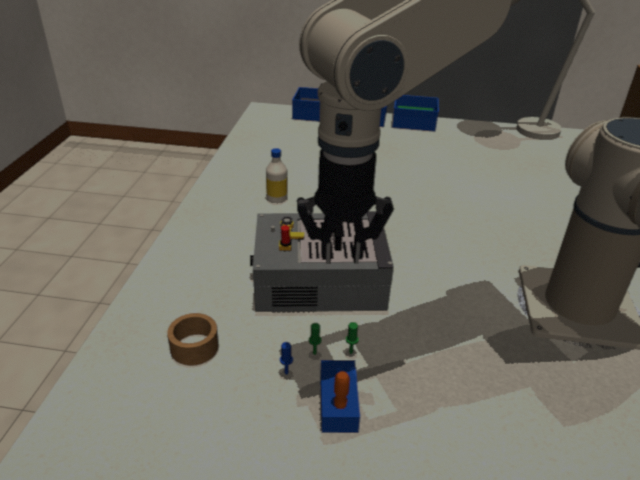

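The last views show:
- **Pin:** grip top edge is at side row 224.6 and collar edge at about 246.2. A fully home pin would give about 224.6 and 246.5.
- **Keeper:** shut, with its nose over the cover.
- **Cover:** flat and square in the recess.
- **Driver, tape roll, bottle:** where they were.

Nothing moved between the two views, so I'm handing in.

Run:
```python
from cell import *
print(close_job()); print(read_state()["clock"])
```

```text
the job is handed in; nothing more can be done
None
the job is handed in; nothing more can be done
```

The extractor is closed up and pinned, and the job was handed in at about 24 s of the 67 s allowed.

- **Cover:** I lifted it by the handle, hooked the lip under the ledge at 22° tilt and felt the pocket's end at 5.8 N. I then backed off 3 mm and swung it down in small steps. It was set down level, with the underside reading 103.9 mm (104 expected) under about 13 N, before I let go.
- **Pin and keeper:** I put the red pin through the keeper's eye and swung the keeper shut along its arc against about 5 N of spring. The pin went down until the force rose to 16.8 N, with its tip reading 87.5 mm (88 is home).

**Last checks:** after release, the side view put the pin's top and collar within about 1 mm of fully home. The nose was over the cover, the cover lay square, and neither pin nor keeper had moved between two views taken 0.8 s apart. The driver, tape roll and bottle looked unmoved in the side view, and the arm was clear of everything.

**Disagreements:**
- Camera and arm positions differed by 1 to 4 mm, so I lined up the pin on the eye using the side camera's range image.
- The top view was blocked by the arm while the pin went in.
- The fingers hold less of the pin's grip than the text's finger length suggests, about 15 mm instead of 29 mm.
- The pin leans very slightly within the hole's play under the spring load.

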